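Change the cogs round on the drive unit and stands

TASK

The three cogs are on the wrong posts. Put the large cog on the drive unit's keyed hub with its keyway over the key, the medium cog on the square stand and the small cog on the round stand, each lying flat right down on its seat; use the empty wooden stand, or bare table, as the free place on the way. Set the cogs down gently; do not drop or throw them.

Things in the scene. Friction and masses are not known exactly. Their poses are not given: they have to be found in the camera images.
- cog_small: small steel cog: disc 66 mm across, 18 teeth, 12 mm thick; boss on top, 43 mm across, to 42 mm height. Boss has flats for gripping from above at y = +20 and -20 mm. Through bore 22 mm, with one keyway 15 mm wide, out to 17.5 mm from the axis on the +x side, full height. Origin: on the axis at the underside; x to the keyway, z up.
- cog_medium: medium steel cog: disc 82 mm across, 24 teeth, 12 mm thick; boss on top, 43 mm across, to 42 mm height. Boss has flats for gripping from above at y = +20 and -20 mm. Through bore 22 mm, with one keyway 15 mm wide, out to 17.5 mm from the axis on the +x side, full height. Origin: on the axis at the underside; x to the keyway, z up.
- cog_large: large steel cog: disc 100 mm across, 30 teeth, 12 mm thick; boss on top, 43 mm across, to 42 mm height. Boss has flats for gripping from above at y = +20 and -20 mm. Through bore 22 mm, with one keyway 15 mm wide, out to 17.5 mm from the axis on the +x side, full height. Origin: on the axis at the underside; x to the keyway, z up.
- drive_unit: fixed grey housing 104 x 104 x 36 mm on a 116 mm foot; black motor at +x, to 94 mm out. Seat 40 mm above origin; on it the keyed hub: post 13 mm thick, 32 high, top 10 tapered; one key 5 mm wide, 15.5 high, out to 16 mm from the axis, to +x. A seated cog's x points as this x; turned wrong it stays up on the key. Origin: on the axis, at the table. Home of the large cog.
- square_stand: fixed bare aluminium plate 108 x 108 x 16 mm; seat in the middle, 44 mm across, 20 mm above origin; plain post 13 mm thick, 32 mm high, top 10 mm tapered (no key: any turn of the cog will do). Origin: on the axis, at the table. Home of the medium cog.
- round_stand: fixed bare aluminium round plate 116 mm across, 16 mm high; seat in the middle, 44 mm across, 20 mm above origin; plain post 13 mm thick, 32 mm high, top 10 mm tapered (no key: any turn of the cog will do). Origin: on the axis, at the table. Home of the small cog.
- spare_stand: fixed light wooden block 60 x 104 x 16 mm, empty at the start; steel seat in the middle, 44 mm across, 20 mm above origin; plain post 13 mm thick, 32 mm high, top 10 mm tapered (no key: any turn of the cog will do). Origin: on the axis, at the table. A free place for any cog on the way.
There are look-alikes about, which are no part of the job. What is shaped like the cog_small but orange is not meant.

How it is judged:
At the end, for the whole second after the job is handed in: Large cog on the drive unit's hub, medium on the square stand, small on the round stand: each within 10 mm of the post's axis, underside within 4 mm of its seat, tilted under 0.08 rad, at rest, released (horizontal distance between cog_large and drive_unit below 0.01 m and z of cog_large in the frame of drive_unit between 0.036 and 0.044 m and angle between each of cog_large, cog_medium, cog_small's own z axis and vertical below 0.08 rad and linear speed of each of cog_large, cog_medium, cog_small below 0.02 m/s and contact force between the fingers and cog_large below 0.1 N and horizontal distance between cog_medium and square_stand below 0.01 m and z of cog_medium in the frame of square_stand between 0.016 and 0.024 m and contact force between the fingers and cog_medium below 0.1 N and horizontal distance between cog_small and round_stand below 0.01 m and z of cog_small in the frame of round_stand between 0.016 and 0.024 m and contact force between the fingers and cog_small below 0.1 N); the robot touches nothing.
It fails at once if the small cog falls or flies free of the fingers at more than 0.8 m/s (a drop of over 30 mm) (linear speed of cog_small above 0.8 m/s and contact force between the fingers and cog_small below 0.1 N).
It fails at once if the medium cog falls or flies free of the fingers at more than 0.8 m/s (a drop of over 30 mm) (linear speed of cog_medium above 0.8 m/s and contact force between the fingers and cog_medium below 0.1 N).
It fails at once if the large cog falls or flies free of the fingers at more than 0.8 m/s (a drop of over 30 mm) (linear speed of cog_large above 0.8 m/s and contact force between the fingers and cog_large below 0.1 N).
It also fails if it takes over 99 s, if anything falls off the work surface, if the arm or the gripper's body presses on something with over 40 N, if the wrist force passes 120 N, or if a joint passes its speed limit or range.

ROBOT

A 6-joint arm with a two-finger parallel gripper is mounted at the origin on a cart in front of the work surface, level with it; the furniture and walls round the work are solid. World frame = base frame: x ahead of the robot, y to its left, z up, the work surface at z = 0. Lengths are in m, angles in rad, forces in N, time in s.
With the tool pointing down it reaches from about 0.225 to 0.725 m from the base axis. Payload 3.1 kg.
Tool frame: the origin (TCP) lies at the very end of the fingers, on their centre line; the grasp point (between the pads) lies 19 mm behind it (robot.tcp_to_grasp is the distance from the TCP to the grasp point, in m); z points along the fingers, x is the direction in which the jaws open and shut, and the axes are right-handed (so a half turn about z gives the same grasp; the last joint's range is limited). The gripper opens to 85 mm and grips with 20 to 120 N. Pads are 22 mm wide; open, the fingers measure 114 mm over their backs; the gripper's body (76 mm by 85 mm) begins 54 mm behind the grasp point. The pads swing forward as they close: fully open they stand 13 mm farther back than shut.
Start: joints at [0.984, 0.048, 0.099, 1.622, 0, 1.443], TCP at [0.233, 0.471, 0.231] pointing down, gripper open.
Joint ranges: [-2.91, 2.91], [-0.99, 1.94], [-1.21, 1.42], [-2.12, 2.29], [-1.49, 1.47], [-3.14, 3.14]. Speed limits (rad/s): [2.79, 2.79, 3.14, 3.14, 3.14, 3.14].

INTERFACE

Orientations are given as a rotation vector (axis times angle).
In Python, from bench import robot, eyes, ticket gives the robot as it stands.
- The arm moves only by the tool drive_tool, never from a script. Its argument "increments" is a list of rows, each an object with "claw": the finger opening in mm, from 0 to 85.4; "translation": the shift along the tool's x, y, z in mm, a list of three; "twist": the turn, a rotation vector about the tool's x, y, z in degrees, a list of three. In form: [{"claw": claw, "translation": [tx, ty, tz], "twist": [rx, ry, rz]}, ...]. A call has 1 to 10 rows; each row is the pose to reach, as a shift and turn from the pose measured when the call began, along the tool's axes at that moment; what a row does not reach only later rows make up. A row lasts 1/10 s, in which the tool goes at most 50 mm and 8.59 degrees, less where a joint would pass 70% of its speed; a pose out of reach is approached as far as the arm can. A call with a gripper value outside its range is refused whole. The fingers move at their own pace and stop on an object; "force" is the grip in N (left out, the last holds). Time passes only in rows, so rows that repeat a pose let the fingers close. It gives the time, the measured TCP pose, the force and the opening at its end, in the units of the state.
- robot.observe(): the state, without advancing time (a new reading comes with each control period).
- eyes.capture(name): name is "side" or "top" or "wrist"; returns (picture, depth): 384x512x3 uint8, red, green, blue; 384x512 float32, m along the optical axis (not along the pixel's ray), 0 where there is no reading.
- eyes.camera_model(name): a dict with "K" (3x3 intrinsics, pixels), "extrinsics" (4x4, takes a point from camera to world coordinates). Camera axes: x right, y down, z forward; pixel columns grow to the right and rows downward; lengths in m; the calibration is good to about 2 mm. A picture is of the moment at which its call begins: read the wrist's pose just before it. camera_model takes no time and is no camera call; for the wrist camera it gives the pose at the moment of the call.
- ticket.job_done(): hands the job in, once; it reports no verdict.
Trained networks look in the newest picture that a camera, given by its name, has taken for a name from the list of things; names that differ only in an ending like _2 or _b are one class to them, and where a whole thing is asked for, a point or a joint stands for the part that bears it (a point fixed in the world has none). Each returns a list of dicts, best first, with "confidence" (0 to 1); they miss things now and then, are a little off and sometimes report something else, mostly with a low value. They report only what shows in the picture. A call takes as long as a camera call. They do not tell look-alikes from the thing itself.
- eyes.search_frame(camera, name): "point" ([x, y, z] in m, in the coordinates of the camera as it stood for that picture, good to about 4 mm: the middle of the surface that is visible of it).
- eyes.silhouettes(camera, name): "mask" (384x512 bool, what is visible of it).
The state is a dict: "time_s": time; "q": joint angles; "qvel": joint speeds; "joint_efforts": joint torques, N m; "position": TCP position; "tool_rot": TCP orientation; "contact_force": force on the tool from outside, world axes, zero at the start; "moment": the same for the moment, N m; "finger_gap": finger opening in m.
Only numpy, scipy, OpenCV 4.12 (cv2) and the standard library are available. Lean on these libraries where they do the work, as an engineer would, in place of code of your own. Each camera call takes 0.05 s, during which the arm holds its last target.

## Working session

There is one attempt and no reset: what is moved stays moved. The work goes in short steps, Python scripts to look and compute and a tool call to move; the robot and the scene stay as the last step left them, time stands still between calls to the robot, and variables do not carry over. Pictures are saved under pics/ and viewed, and the job is handed in when it is done.

Besides the shell and the picture viewer there is one more tool, called after "Call:" as a command line: name --argument value ..., lists and objects as JSON in quotes. drive_tool: Moves the arm, as the interface text tells. Its arguments: {"type":"object","properties":{"increments":{"type":"array","items":{"type":"object","properties":{"claw":{"type":"number"},"translation":{"type":"array","items":{"type":"number"}},"twist":{"type":"array","items":{"type":"number"}}}}},"force":{"type":"number"}},"required":["increments"]}

```bash
ls; mkdir -p pics
python3 - <<'E'
from bench import robot, eyes, ticket
import cv2, numpy as np
s=robot.observe()
print(s)
for n in ["side","top","wrist"]:
    p,d=eyes.capture(n)
    cv2.imwrite(f"pics/{n}0.png",p[:,:,::-1]); np.save(f"pics/{n}0_d.npy",d)
    m=eyes.camera_model(n); print(n,np.round(m["K"],1).tolist(),np.round(m["extrinsics"],3).tolist())
E
```

```text
pics
{'time_s': 0.0, 'q': array([ 9.84159396e-01,  4.87354822e-02,  9.75649132e-02,  1.62199297e+00,
       -1.83278587e-05,  1.44301004e+00]), 'qvel': array([-0.00100538, -0.00017381, -0.00071499,  0.0004389 ,  0.00193719,
       -0.00140752]), 'joint_efforts': array([ 2.10462931e-03, -3.38778520e+01,  3.20015895e+01,  2.01720942e-02,
        3.92841719e-05,  6.84706436e-06]), 'position': array([0.23219602, 0.47016967, 0.2301086 ]), 'tool_rot': array([ 2.66757864,  1.65750947, -0.00336968]), 'contact_force': array([-1.12985887,  0.70509083, -0.05014361]), 'moment': array([ 0.02947406,  0.0303827 , -0.0246645 ]), 'finger_gap': 0.08521309834761612}
side [[398.3, 0.0, 254.1], [0.0, 398.3, 186.8], [0.0, 0.0, 1.0]] [[0.927, -0.14, 0.347, 0.154], [-0.374, -0.331, 0.867, -0.904], [-0.006, -0.933, -0.359, 0.441], [0.0, 0.0, 0.0, 1.0]]
top [[353.0, 0.0, 254.3], [0.0, 353.0, 190.0], [0.0, 0.0, 1.0]] [[-0.005, -0.986, 0.164, 0.389], [-1.0, 0.006, 0.003, 0.038], [-0.004, -0.164, -0.986, 0.968], [0.0, 0.0, 0.0, 1.0]]
wrist [[343.6, 0.0, 249.5], [0.0, 343.6, 195.2], [0.0, 0.0, 1.0]] [[0.442, 0.851, 0.282, 0.158], [0.897, -0.419, -0.142, 0.507], [-0.003, 0.316, -0.949, 0.372], [0.0, 0.0, 0.0, 1.0]]
```

View pics/top0.png

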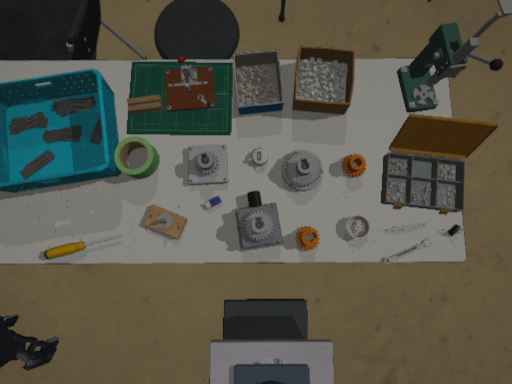

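View pics/side0.png

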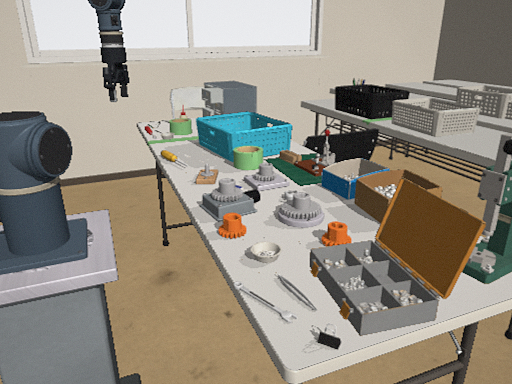

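View pics/wrist0.png

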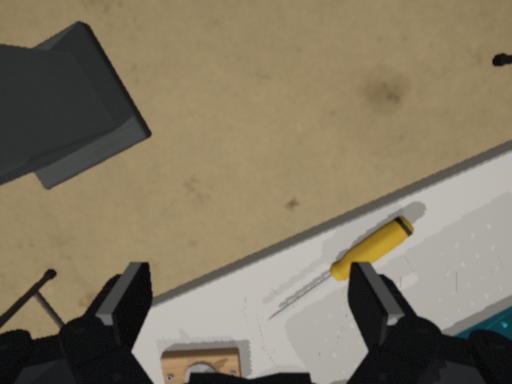

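```bash
cat > h.py <<'E'
from bench import robot, eyes, ticket
import cv2, numpy as np
from scipy.spatial.transform import Rotation as R
def world(cam,pt,m=None):
    m=m or eyes.camera_model(cam); T=m["extrinsics"]; return T[:3,:3]@np.asarray(pt)+T[:3,3]
def proj(m,P):
    T=np.linalg.inv(m["extrinsics"]); c=T[:3,:3]@np.asarray(P)+T[:3,3]; u=m["K"]@c; return u[:2]/u[2]
def cloud(m,d):
    v,u=np.mgrid[:d.shape[0],:d.shape[1]]; K=m["K"]
    c=np.stack([(u-K[0,2])/K[0,0]*d,(v-K[1,2])/K[1,1]*d,d],-1)
    T=m["extrinsics"]; return c@T[:3,:3].T+T[:3,3]
E
python3 - <<'E'
from h import *
p,d=eyes.capture("top")
m=eyes.camera_model("top")
for n in ["cog_small","cog_medium","cog_large","drive_unit","square_stand","round_stand","spare_stand"]:
    for r in eyes.search_frame("top",n)[:4]:
        w=world("top",r["point"],m); print(n,round(r["confidence"],2),np.round(w,4),np.round(proj(m,w)))
W=cloud(m,d)
c=p[130:260,140:370]; cv2.imwrite("pics/topcrop.png",cv2.resize(c[:,:,::-1],None,fx=3.4,fy=3.4,interpolation=cv2.INTER_CUBIC))
s=cv2.imread("pics/side0.png")[140:250,180:360]; cv2.imwrite("pics/sidecrop.png",cv2.resize(s,None,fx=4.4,fy=4.4,interpolation=cv2.INTER_CUBIC))
for (u,v) in [(207,163),(259,225),(302,170),(165,221),(240,200)]: print(u,v,np.round(W[v,u],3))
E
```

```text
cog_small 0.91 [0.6163 0.1669 0.0401] [207. 164.]
cog_small 0.71 [ 0.4144 -0.095   0.0136] [305. 239.]
cog_small 0.7 [ 0.6151 -0.2332  0.0197] [354. 165.]
cog_medium 0.56 [0.4457 0.03   0.0516] [259. 226.]
cog_large 0.8 [ 0.6    -0.0874  0.034 ] [302. 169.]
drive_unit 0.61 [0.4547 0.0339 0.0376] [257. 223.]
square_stand 0.63 [0.6157 0.1677 0.0133] [208. 166.]
round_stand 0.88 [ 0.5853 -0.0886  0.0123] [301. 176.]
spare_stand 0.89 [0.4611 0.2779 0.0133] [167. 222.]
207 163 [0.617 0.168 0.043]
259 225 [0.448 0.029 0.073]
302 170 [ 0.591 -0.084  0.064]
165 221 [0.462 0.277 0.036]
240 200 [0.522 0.081 0.002]
```

View pics/topcrop.png

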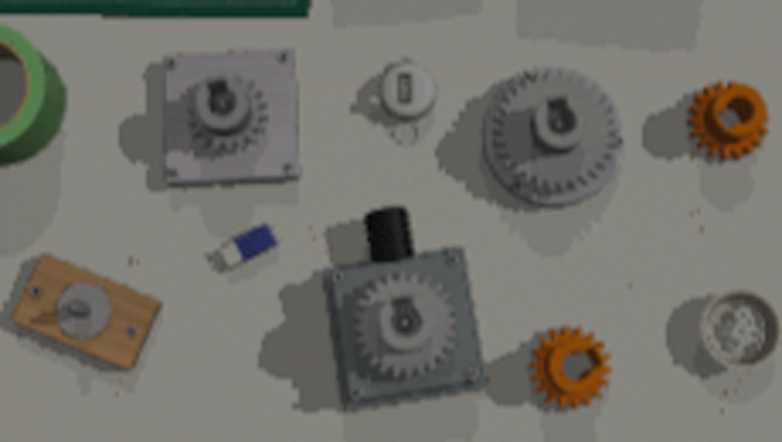

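View pics/sidecrop.png

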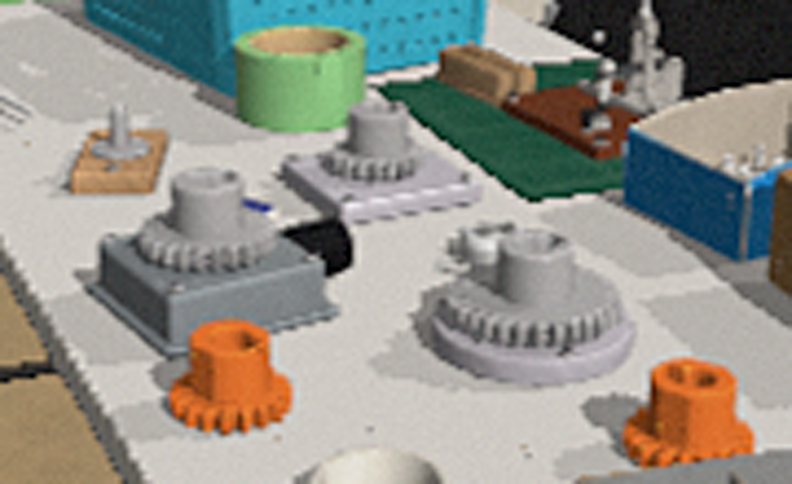

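```bash
cat >> h.py <<'E'
def Rdown(yaw):
    a=np.radians(yaw); x=np.array([np.cos(a),np.sin(a),0]); z=np.array([0,0,-1.]); return np.stack([x,np.cross(z,x),z],1)
def plan(*tg):
    """targets (x,y,z,yaw): print translation mm & twist deg from current pose"""
    s=robot.observe(); R0=R.from_rotvec(s["tool_rot"]).as_matrix(); p0=s["position"]
    yaw0=np.degrees(np.arctan2(R0[1,0],R0[0,0]))
    print("t",round(s["time_s"],2),"pos",np.round(p0,4),"yaw",round(yaw0,1),"gap",round(s["finger_gap"],4),"F",np.round(s["contact_force"],1),"q",np.round(s["q"],2))
    for x,y,z,yaw in tg:
        t=R0.T@(np.array([x,y,z])-p0)*1000
        w=R.from_matrix(R0.T@Rdown(yaw)).as_rotvec(degrees=True)
        print((x,y,z,yaw),"T",np.round(t,1).tolist(),"W",np.round(w,2).tolist())
E
python3 - <<'E'
from h import *
plan((0.52,0.06,0.28,90),(0.375,0.28,0.28,78))
E
```

```text
t 0.55 pos [0.2325 0.4707 0.2313] yaw 63.7 gap 0.0854 F [ 1.  -0.4  0.1] q [ 0.98  0.05  0.1   1.62 -0.    1.44]
(0.52, 0.06, 0.28, 90) T [-240.9, 439.6, -48.7] W [0.0, -0.0, -26.29]
(0.375, 0.28, 0.28, 78) T [-107.9, 212.2, -48.7] W [0.0, -0.0, -14.29]
```

Call:
drive_tool --increments '[{"claw": 85, "translation": [-24, 44, -20], "twist": [0, 0, -4]}, {"claw": 85, "translation": [-48, 88, -40], "twist": [0, 0, -8]}, {"claw": 85, "translation": [-72, 132, -49], "twist": [0, 0, -12]}, {"claw": 85, "translation": [-96, 176, -49], "twist": [0, 0, -16]}, {"claw": 85, "translation": [-120, 220, -49], "twist": [0, 0, -20]}, {"claw": 85, "translation": [-144, 264, -49], "twist": [0, 0, -24]}, {"claw": 85, "translation": [-168, 308, -49], "twist": [0, 0, -26.3]}, {"claw": 85, "translation": [-193, 352, -49], "twist": [0, 0, -26.3]}, {"claw": 85, "translation": [-217, 396, -49], "twist": [0, 0, -26.3]}, {"claw": 85, "translation": [-241, 440, -49], "twist": [0, 0, -26.3]}]'

```text
time_s: 1.55
position: [0.5155, 0.0659, 0.2806]
tool_rot: [2.221, 2.221, 0.001]
contact_force: [0.5, 1.0, -0.1]
finger_gap: 0.0847
```

Call:
drive_tool --increments '[{"claw": 85, "translation": [0, 0, 0], "twist": [0, 0, 0]}, {"claw": 85, "translation": [0, 0, 0], "twist": [0, 0, 0]}]'

```text
time_s: 1.75
position: [0.5158, 0.0647, 0.2802]
tool_rot: [-2.224, -2.217, -0.0]
contact_force: [-0.6, 0.3, 0.6]
finger_gap: 0.085
```

```bash
cat >> h.py <<'E'
import pickle
def snap(tag,cam="wrist",show=True):
    m=eyes.camera_model(cam); p,d=eyes.capture(cam)
    cv2.imwrite(f"pics/{tag}.png",p[:,:,::-1]); pickle.dump((m,p,d),open(f"pics/{tag}.pkl","wb"))
    return m,p,d
E
python3 - <<'E'
from h import *
plan()
m,p,d=snap("w1")
for n in ["cog_small","cog_medium","cog_large","drive_unit","square_stand","round_stand","spare_stand"]:
    for r in eyes.search_frame("wrist",n)[:4]:
        w=world("wrist",r["point"],m); print(n,round(r["confidence"],2),np.round(w,4),np.round(proj(m,w)))
E
```

```text
t 1.75 pos [0.5158 0.0647 0.2802] yaw 89.8 gap 0.085 F [-0.6  0.3  0.6] q [-0.    0.05  0.2   1.72  0.   -0.  ]
cog_small 0.95 [0.6117 0.1692 0.0424] [336. 236.]
cog_small 0.83 [ 0.4164 -0.0935  0.0196] [104.  65.]
cog_medium 0.86 [0.4458 0.0294 0.0507] [215.  94.]
cog_large 0.82 [ 0.594  -0.0871  0.0284] [126. 219.]
cog_large 0.73 [0.4573 0.2787 0.0136] [436. 102.]
drive_unit 0.56 [0.4497 0.0433 0.0364] [229.  97.]
square_stand 0.85 [0.5956 0.1562 0.0156] [322. 215.]
round_stand 0.8 [ 0.5692 -0.0656  0.0156] [145. 196.]
round_stand 0.18 [0.4482 0.0418 0.0346] [228.  95.]
spare_stand 0.9 [0.4573 0.2812 0.0132] [438. 102.]
```

View pics/w1.png

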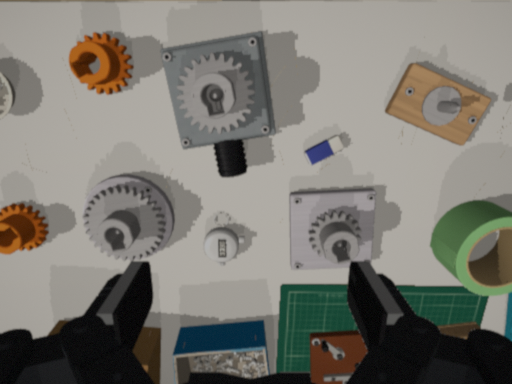

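Run:
```python
from h import *
m,p,d=pickle.load(open("pics/w1.pkl","rb")); W=cloud(m,d)
mt,pt,dt=m2=eyes.camera_model("top"),*eyes.capture("top")
Wt=cloud(mt,dt)
print("table",np.round(np.median(W[150:190,270:300].reshape(-1,3),0),4), np.std(W[150:190,270:300,2]))
for nm,(x,y),ht,base in [("small",(.613,.169),.062,.032),("medium",(.446,.03),.082,.052),("large",(.593,-.087),.062,.032)]:
  for tag,C in [("w",W),("t",Wt)]:
    r=np.hypot(C[...,0]-x,C[...,1]-y)
    top=(r<.035)&(C[...,2]>ht-.008)&(C[...,2]<ht+.012)
    P=C[top]; (cx,cy),rad=cv2.minEnclosingCircle((P[:,:2]*1000).astype(np.float32))
    disc=(r<.06)&(abs(C[...,2]-base)<.008)
    print(nm,tag,top.sum(),"z",np.round(np.percentile(P[:,2],[10,50,90]),4),"mean",np.round(P.mean(0),4),"circ",round(cx,1),round(cy,1),round(rad,1),"disc z",np.round(np.percentile(C[disc][:,2],[10,50,90]),4),disc.sum())
# enlarged crops
def crop(u,v,h,fx,n): cv2.imwrite(n,cv2.resize(p[max(0,v-h):v+h,max(0,u-h):u+h,::-1],None,fx=fx,fy=fx,interpolation=cv2.INTER_CUBIC))
a=[cv2.resize(p[max(0,v-45):max(0,v-45)+90,max(0,u-45):max(0,u-45)+90,::-1],(390,390),interpolation=cv2.INTER_CUBIC) for u,v in [(336,236),(215,94),(126,219),(440,104)]]
cv2.imwrite("pics/crops.png",np.vstack([np.hstack(a[:2]),np.hstack(a[2:])])[:600] if 0 else cv2.resize(np.vstack([np.hstack(a[:2]),np.hstack(a[2:])]),(600,600)))
```

```text
table [ 0.5399  0.1091 -0.0018] 0.027271552504360714
small w 738 z [0.057  0.0601 0.0612] mean [0.6164 0.171  0.0596] circ 619.4 171.9 22.4 disc z [0.0268 0.0303 0.0354] 906Traceback (most recent call last):
  File "<stdin>", line 12, in <module>
    return _quantile_unchecked(
        a, q, axis, out, overwrite_input, method, keepdims, weights)
    return _ureduce(a,
                    func=_quantile_ureduce_func,
    ...<5 lines>...
                    overwrite_input=overwrite_input,
                    method=method)
    r = func(a, **kwargs)
    result = _quantile(arr,
                       quantiles=q,
    ...<2 lines>...
                       out=out,
                       weights=wgt)
    slices_having_nans = np.isnan(arr[-1, ...])
                                  ~~~^^^^^^^^^
IndexError: index -1 is out of bounds for axis 0 with size 0
```

Run:
```python
from h import *
m,p,d=pickle.load(open("pics/w1.pkl","rb")); W=cloud(m,d)
Wt=cloud(eyes.camera_model("top"),np.load("pics/top0_d.npy"))
for nm,(x,y),ht,base in [("small",(.615,.169),.062,.032),("medium",(.446,.03),.082,.052),("large",(.593,-.087),.062,.032)]:
  for tag,C in [("w",W),("t",Wt)]:
    r=np.hypot(C[...,0]-x,C[...,1]-y)
    top=(r<.035)&(C[...,2]>ht-.006)&(C[...,2]<ht+.012)
    if top.sum()<5: print(nm,tag,"none"); continue
    P=C[top]; (cx,cy),rad=cv2.minEnclosingCircle((P[:,:2]*1000).astype(np.float32))
    disc=(r<.06)&(abs(C[...,2]-base)<.008)
    print(nm,tag,top.sum(),"z",np.round(np.percentile(P[:,2],[10,50,90]),4),"mean",np.round(P.mean(0),4),"circ",round(cx,1),round(cy,1),round(rad,1),"disc z",np.round(np.percentile(C[disc][:,2],[10,50,90]),4),disc.sum())
a=[]
for u,v in [(336,236),(215,94),(126,219),(440,104)]:
    u0=min(max(0,u-45),422);v0=max(0,v-45)
    a.append(cv2.resize(p[v0:v0+90,u0:u0+90,::-1],(300,300),interpolation=cv2.INTER_CUBIC)); print(u0,v0)
cv2.imwrite("pics/crops.png",np.vstack([np.hstack(a[:2]),np.hstack(a[2:])]))
```

```text
small w 689 z [0.0583 0.0602 0.0612] mean [0.6163 0.1711 0.0599] circ 619.4 171.9 22.4 disc z [0.0268 0.0303 0.0354] 906
small t 140 z [0.0598 0.062  0.0644] mean [0.6184 0.1708 0.0621] circ 620.3 171.4 21.6 disc z [0.0279 0.032  0.036 ] 182
medium w 1085 z [0.0794 0.0805 0.0816] mean [0.4448 0.0294 0.0805] circ 446.8 29.6 21.5 disc z [0.0495 0.0507 0.0518] 2782
medium t 151 z [0.0802 0.082  0.0839] mean [0.4463 0.0292 0.082 ] circ 448.0 29.3 21.2 disc z [0.0502 0.0522 0.0545] 446
large w 738 z [0.0583 0.0602 0.0612] mean [ 0.6005 -0.0909  0.0599] circ 602.9 -91.3 21.9 disc z [0.0288 0.0304 0.0316] 3193
large t 145 z [0.0591 0.062  0.0643] mean [ 0.6027 -0.0921  0.0618] circ 603.8 -92.0 21.9 disc z [0.0293 0.0323 0.0346] 718
291 191
170 49
81 174
395 59
```

View pics/crops.png

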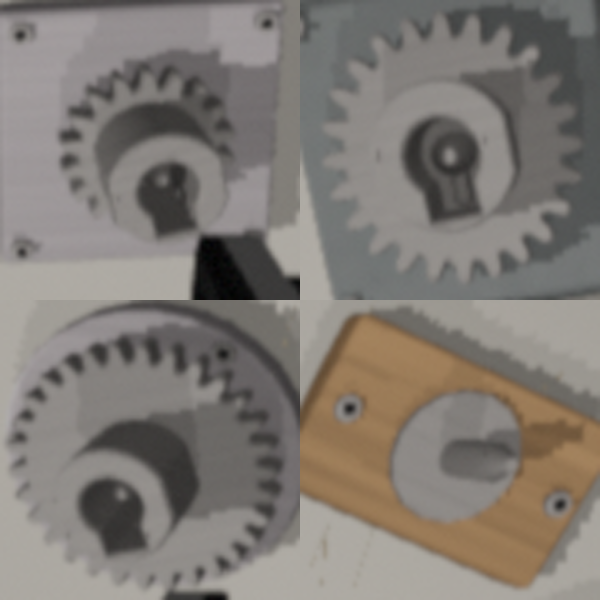

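Run:
```python
from h import *
m,p,d=pickle.load(open("pics/w1.pkl","rb"))
def rect(cx,cy,z,half=.032,n=380):
    g=np.linspace(-half,half,n).astype(float)
    # rows: +x up (row0 = +half), cols: +y left
    X=cx+half-2*half*np.arange(n)/(n-1); Y=cy+half-2*half*np.arange(n)/(n-1)
    XX,YY=np.meshgrid(X,Y,indexing="ij"); P=np.stack([XX,YY,np.full_like(XX,z)],-1)
    T=np.linalg.inv(m["extrinsics"]); c=P@T[:3,:3].T+T[:3,3]; u=c@m["K"].T; u=u[...,:2]/u[...,2:]
    im=cv2.remap(p[:,:,::-1].copy(),u[...,0].astype(np.float32),u[...,1].astype(np.float32),cv2.INTER_CUBIC)
    cv2.circle(im,(n//2,n//2),int(.0215/half*n/2),(0,255,0),1); cv2.circle(im,(n//2,n//2),int(.011/half*n/2),(0,255,255),1)
    cv2.line(im,(n//2,0),(n//2,n),(255,0,0),1); cv2.line(im,(0,n//2),(n,n//2),(255,0,0),1)
    return im
cv2.imwrite("pics/rect.png",cv2.resize(np.hstack([rect(.619,.172,.0605),rect(.4465,.0295,.081),rect(.6028,-.0915,.0605)]),None,fx=.7,fy=.7))
```

```text
(no output)
```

View pics/rect.png

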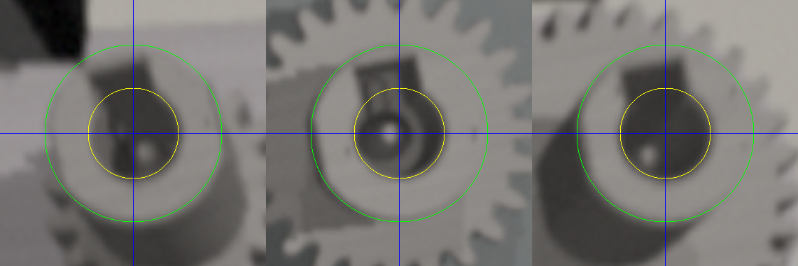

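```bash
cat >> h.py <<'E'
def rect(m,p,cx,cy,z,half=.032,n=380,circ=()):
    X=cx+half-2*half*np.arange(n)/(n-1); Y=cy+half-2*half*np.arange(n)/(n-1)
    XX,YY=np.meshgrid(X,Y,indexing="ij"); P=np.stack([XX,YY,np.full_like(XX,z)],-1)
    T=np.linalg.inv(m["extrinsics"]); c=P@T[:3,:3].T+T[:3,3]; u=c@m["K"].T; u=u[...,:2]/u[...,2:]
    im=cv2.remap(p[:,:,::-1].copy(),u[...,0].astype(np.float32),u[...,1].astype(np.float32),cv2.INTER_CUBIC)
    for r in circ: cv2.circle(im,(n//2,n//2),int(r/half*n/2),(0,255,0),1)
    cv2.line(im,(n//2,0),(n//2,n),(255,0,0),1); cv2.line(im,(0,n//2),(n,n//2),(255,0,0),1)
    return im
E
python3 - <<'E'
from h import *
m,p,d=pickle.load(open("pics/w1.pkl","rb")); W=cloud(m,d)
P=W[106,442-12:442+1]; print(np.round(P,3)[::4])
g=(np.hypot(W[...,0]-.457,W[...,1]-.28)<.05)&(W[...,2]>.03)&(W[...,2]<.06); print(g.sum(), np.round(W[g].mean(0),4), W[g][:,2].max(), np.round(W[W[...,2]*g>W[g][:,2].max()-.004].mean(0),4))
cv2.imwrite("pics/rs.png",np.hstack([rect(m,p,.460,.281,.0185,half=.06,circ=(.022,.0065)),rect(m,p,.4465,.0295,.034,half=.075,circ=())]))
plan((.619,.172,.13,104),(.619,.172,.036,104))
E
```

```text
[[0.461 0.27  0.019]
 [0.461 0.275 0.018]
 [0.461 0.278 0.022]
 [0.46  0.278 0.03 ]]
184 [0.4608 0.2805 0.0418] 0.051824108880262176 [0.461  0.2827 0.0498]
t 2.2 pos [0.5153 0.0668 0.2809] yaw 90.1 gap 0.0851 F [ 0.1  0.1 -0.2] q [-0.    0.05  0.2   1.72  0.   -0.  ]
(0.619, 0.172, 0.13, 104) T [105.0, 103.7, 151.1] W [0.09, -0.01, -13.92]
(0.619, 0.172, 0.036, 104) T [105.0, 103.5, 245.1] W [0.09, -0.01, -13.92]
```

View pics/rs.png

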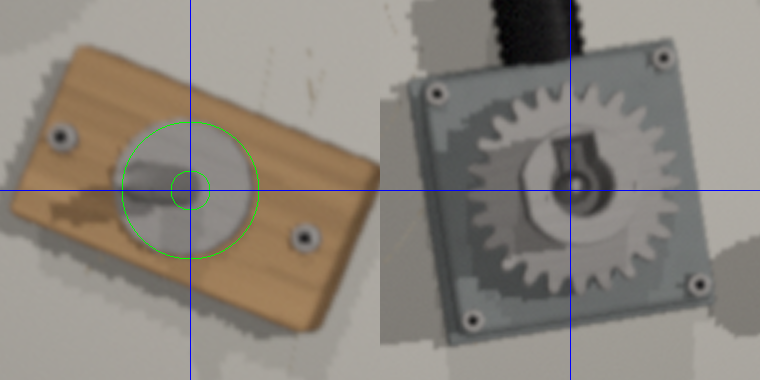

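Call:
drive_tool --increments '[{"claw": 85, "translation": [26, 26, 38], "twist": [0, 0, -4]}, {"claw": 85, "translation": [52, 52, 76], "twist": [0, 0, -8]}, {"claw": 85, "translation": [79, 78, 114], "twist": [0, 0, -12]}, {"claw": 85, "translation": [105, 104, 150], "twist": [0, 0, -14]}, {"claw": 85, "translation": [105, 104, 150], "twist": [0, 0, -14]}, {"claw": 85, "translation": [105, 104, 175], "twist": [0, 0, -14]}, {"claw": 85, "translation": [105, 104, 205], "twist": [0, 0, -14]}, {"claw": 85, "translation": [105, 104, 230], "twist": [0, 0, -14]}, {"claw": 85, "translation": [105, 104, 245], "twist": [0, 0, -14]}, {"claw": 85, "translation": [105, 104, 245], "twist": [0, 0, -14]}]'

```text
time_s: 3.2
position: [0.6172, 0.1715, 0.0337]
tool_rot: [-1.931, -2.475, 0.004]
contact_force: [-1.4, -0.6, -0.3]
finger_gap: 0.0848
```

Run:
```python
from h import *
plan((.619,.172,.036,104))
m,p,d=snap("w2")
```

```text
t 3.2 pos [0.6172 0.1715 0.0337] yaw 104.1 gap 0.0848 F [-1.4 -0.6 -0.3] q [ 0.17  0.39  0.11  1.29 -0.   -0.08]
(0.619, 0.172, 0.036, 104) T [0.1, 1.9, -2.3] W [-0.21, -0.01, 0.07]
```

View pics/w2.png

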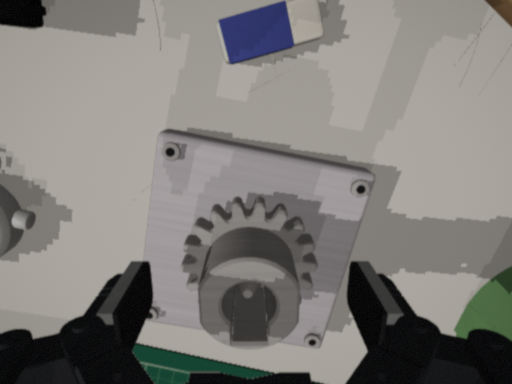

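Call:
drive_tool --increments '[{"claw": 85, "translation": [0, 2, -2], "twist": [0, 0, 0]}, {"claw": 35, "translation": [0, 2, -2], "twist": [0, 0, 0]}, {"claw": 35, "translation": [0, 2, -2], "twist": [0, 0, 0]}, {"claw": 35, "translation": [0, 2, -2], "twist": [0, 0, 0]}, {"claw": 35, "translation": [0, 2, -2], "twist": [0, 0, 0]}, {"claw": 35, "translation": [0, 2, -2], "twist": [0, 0, 0]}, {"claw": 35, "translation": [0, 2, -2], "twist": [0, 0, 0]}]' --force 80

```text
time_s: 3.95
position: [0.6215, 0.1723, 0.0391]
tool_rot: [1.932, 2.476, 0.002]
contact_force: [0.6, -0.0, 6.0]
finger_gap: 0.038
```

Run:
```python
from h import *
plan((.619,.172,.16,104),(.461,.283,.14,104),(.461,.283,.038,104))
m,p,d=snap("w3")
```

```text
t 3.95 pos [0.6215 0.1723 0.0391] yaw 104.1 gap 0.038 F [ 0.6 -0.   6. ] q [ 0.17  0.39  0.12  1.29 -0.   -0.08]
(0.619, 0.172, 0.16, 104) T [0.3, -2.3, -120.9] W [0.12, 0.01, 0.07]
(0.461, 0.283, 0.14, 104) T [146.3, -128.6, -101.2] W [0.12, 0.01, 0.07]
(0.461, 0.283, 0.038, 104) T [146.4, -128.8, 0.8] W [0.12, 0.01, 0.07]
```

View pics/w3.png

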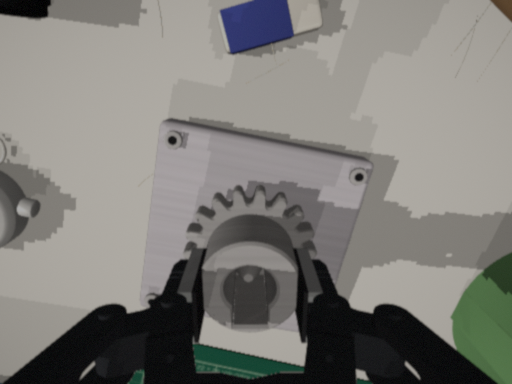

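Call:
drive_tool --increments '[{"claw": 35, "translation": [0, 0, -10], "twist": [0, 0, 0]}, {"claw": 35, "translation": [0, 0, -25], "twist": [0, 0, 0]}, {"claw": 35, "translation": [0, 0, -45], "twist": [0, 0, 0]}, {"claw": 35, "translation": [0, -2, -75], "twist": [0, 0, 0]}, {"claw": 35, "translation": [0, -2, -75], "twist": [0, 0, 0]}, {"claw": 35, "translation": [0, -2, -75], "twist": [0, 0, 0]}]'

```text
time_s: 4.6
position: [0.6202, 0.172, 0.1153]
tool_rot: [1.931, 2.474, 0.005]
contact_force: [-0.6, -0.2, -2.3]
finger_gap: 0.0384
```

Run:
```python
from h import *
plan((.461,.283,.13,104),(.461,.283,.041,104))
m,p,d=snap("w4")
```

```text
t 4.6 pos [0.6202 0.172  0.1153] yaw 104.1 gap 0.0384 F [-0.6 -0.2 -2.3] q [ 0.17  0.36  0.23  1.43 -0.   -0.08]
(0.461, 0.283, 0.13, 104) T [146.4, -127.4, -15.4] W [0.26, 0.02, 0.07]
(0.461, 0.283, 0.041, 104) T [146.4, -127.8, 73.6] W [0.26, 0.02, 0.07]
```

View pics/w4.png

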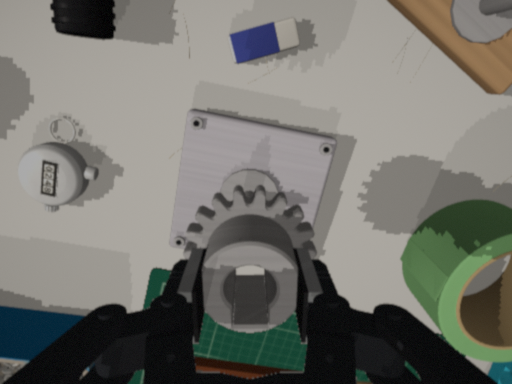

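Call:
drive_tool --increments '[{"claw": 35, "translation": [30, -25, 0], "twist": [0, 0, 0]}, {"claw": 35, "translation": [62, -53, 0], "twist": [0, 0, 0]}, {"claw": 35, "translation": [95, -81, 0], "twist": [0, 0, 0]}, {"claw": 35, "translation": [125, -107, 0], "twist": [0, 0, 0]}, {"claw": 35, "translation": [146, -126, 0], "twist": [0, 0, 0]}, {"claw": 35, "translation": [146, -126, 0], "twist": [0, 0, 0]}, {"claw": 35, "translation": [146, -126, 0], "twist": [0, 0, 0]}]'

```text
time_s: 5.35
position: [0.4601, 0.2827, 0.1116]
tool_rot: [1.931, 2.478, -0.003]
contact_force: [-0.3, 0.2, -2.4]
finger_gap: 0.0381
```

Run:
```python
from h import *
plan((.4625,.2835,.06,104),(.4625,.2835,.041,104))
m,p,d=snap("w5")
```

```text
t 5.35 pos [0.4601 0.2827 0.1116] yaw 104.2 gap 0.0381 F [-0.3  0.2 -2.4] q [ 0.43  0.1  -0.09  1.39 -0.    0.18]
(0.4625, 0.2835, 0.06, 104) T [0.3, 2.6, 51.6] W [-0.06, 0.07, 0.15]
(0.4625, 0.2835, 0.041, 104) T [0.3, 2.6, 70.6] W [-0.06, 0.07, 0.15]
```

View pics/w5.png

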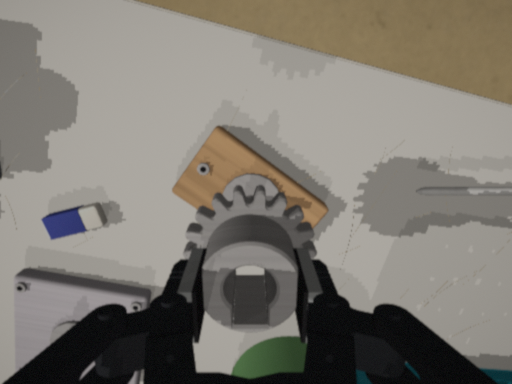

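Call:
drive_tool --increments '[{"claw": 35, "translation": [0, 3, 15], "twist": [0, 0, 0]}, {"claw": 35, "translation": [0, 3, 30], "twist": [0, 0, 0]}, {"claw": 35, "translation": [0, 3, 42], "twist": [0, 0, 0]}, {"claw": 35, "translation": [0, 3, 52], "twist": [0, 0, 0]}, {"claw": 35, "translation": [0, 3, 60], "twist": [0, 0, 0]}, {"claw": 35, "translation": [0, 3, 66], "twist": [0, 0, 0]}, {"claw": 35, "translation": [0, 3, 70], "twist": [0, 0, 0]}, {"claw": 35, "translation": [0, 3, 72], "twist": [0, 0, 0]}, {"claw": 35, "translation": [0, 3, 72], "twist": [0, 0, 0]}]'

```text
time_s: 6.3
position: [0.464, 0.2831, 0.04]
tool_rot: [1.932, 2.477, -0.001]
contact_force: [0.6, -0.8, -1.7]
finger_gap: 0.038
```

Run:
```python
from h import *
plan((.4625,.2835,.041,104))
m,p,d=snap("w6")
```

```text
t 6.3 pos [0.464  0.2831 0.04  ] yaw 104.1 gap 0.038 F [ 0.6 -0.8 -1.7] q [ 0.42  0.14 -0.18  1.25 -0.    0.18]
(0.4625, 0.2835, 0.041, 104) T [0.8, -1.3, -1.0] W [-0.01, 0.06, 0.09]
```

View pics/w6.png

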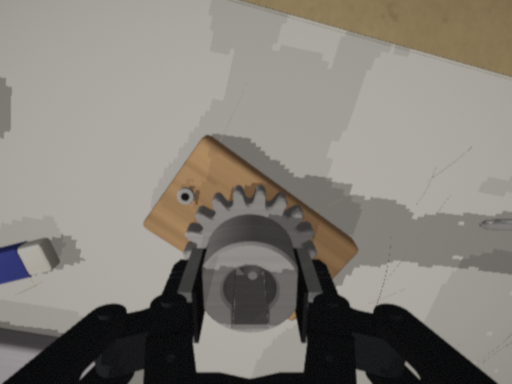

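Call:
drive_tool --increments '[{"claw": 35, "translation": [0, -1, 2], "twist": [0, 0, 0]}, {"claw": 35, "translation": [0, -1, 2], "twist": [0, 0, 0]}]'

```text
time_s: 6.55
position: [0.464, 0.2833, 0.0392]
tool_rot: [1.931, 2.476, 0.002]
contact_force: [0.2, -0.1, -1.1]
finger_gap: 0.038
```

Call:
drive_tool --increments '[{"claw": 45, "translation": [0, 0, 0], "twist": [0, 0, 0]}, {"claw": 60, "translation": [0, 0, 0], "twist": [0, 0, 0]}, {"claw": 85, "translation": [0, 0, 0], "twist": [0, 0, 0]}, {"claw": 85, "translation": [0, 0, 0], "twist": [0, 0, 0]}, {"claw": 85, "translation": [0, 0, -20], "twist": [0, 0, 0]}, {"claw": 85, "translation": [0, 0, -60], "twist": [0, 0, 0]}, {"claw": 85, "translation": [0, 0, -100], "twist": [0, 0, 0]}, {"claw": 85, "translation": [0, 0, -120], "twist": [0, 0, 0]}, {"claw": 85, "translation": [0, 0, -120], "twist": [0, 0, 0]}]'

```text
time_s: 7.45
position: [0.4662, 0.2844, 0.164]
tool_rot: [1.928, 2.472, 0.014]
contact_force: [0.5, 0.3, 0.1]
finger_gap: 0.0847
```

Run:
```python
from h import *
plan((.4465,.0295,.17,99.3),(.4465,.0295,.059,99.3))
m,p,d=snap("w7")
```

```text
t 7.45 pos [0.4662 0.2844 0.164 ] yaw 104.1 gap 0.0847 F [0.5 0.3 0.1] q [ 0.43  0.09  0.01  1.48 -0.    0.18]
(0.4465, 0.0295, 0.17, 99.3) T [-242.5, -81.1, -7.1] W [0.63, -0.08, 4.79]
(0.4465, 0.0295, 0.059, 99.3) T [-242.6, -82.3, 103.9] W [0.63, -0.08, 4.79]
```

View pics/w7.png

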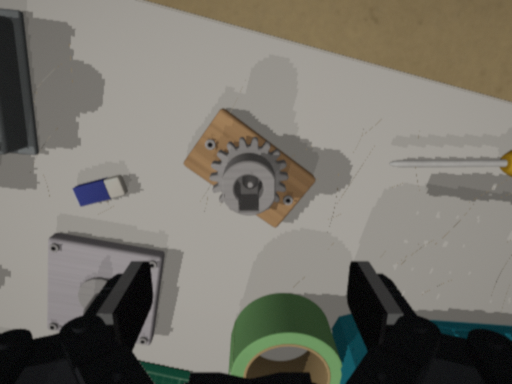

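Call:
drive_tool --increments '[{"claw": 85, "translation": [-45, -15, -4], "twist": [0, 0, 2]}, {"claw": 85, "translation": [-91, -30, -4], "twist": [0, 0, 4]}, {"claw": 85, "translation": [-137, -45, -4], "twist": [0, 0, 5]}, {"claw": 85, "translation": [-183, -61, -4], "twist": [0, 0, 5]}, {"claw": 85, "translation": [-229, -76, -4], "twist": [0, 0, 5]}, {"claw": 85, "translation": [-243, -82, -4], "twist": [0, 0, 5]}, {"claw": 85, "translation": [-243, -82, -4], "twist": [0, 0, 5]}, {"claw": 85, "translation": [-243, -82, -4], "twist": [0, 0, 5]}]'

```text
time_s: 8.3
position: [0.4437, 0.0283, 0.163]
tool_rot: [2.039, 2.389, 0.007]
contact_force: [0.6, -0.4, 0.7]
finger_gap: 0.0852
```

Run:
```python
from h import *
plan((.4465,.0295,.13,99.2),(.4465,.0295,.058,99.2))
```

```text
t 8.3 pos [0.4437 0.0283 0.163 ] yaw 99.0 gap 0.0852 F [ 0.6 -0.4  0.7] q [-0.09 -0.17 -0.25  1.49  0.   -0.25]
(0.4465, 0.0295, 0.13, 99.2) T [0.7, 2.8, 33.0] W [0.24, -0.12, -0.17]
(0.4465, 0.0295, 0.058, 99.2) T [0.5, 2.5, 105.0] W [0.24, -0.12, -0.17]
```

Call:
drive_tool --increments '[{"claw": 85, "translation": [1, 3, 30], "twist": [0, 0, 0]}, {"claw": 85, "translation": [1, 3, 60], "twist": [0, 0, 0]}, {"claw": 85, "translation": [1, 3, 85], "twist": [0, 0, 0]}, {"claw": 85, "translation": [1, 3, 100], "twist": [0, 0, 0]}, {"claw": 85, "translation": [1, 3, 105], "twist": [0, 0, 0]}, {"claw": 85, "translation": [1, 3, 105], "twist": [0, 0, 0]}, {"claw": 85, "translation": [1, 3, 105], "twist": [0, 0, 0]}]'

```text
time_s: 9.0
position: [0.4475, 0.0307, 0.0587]
tool_rot: [2.037, 2.389, 0.008]
contact_force: [0.9, 0.8, 0.1]
finger_gap: 0.0847
```

Run:
```python
from h import *
plan((.4465,.0295,.058,99.2))
m,p,d=snap("w8")
# square stand pose from w4/w7
```

```text
t 9.0 pos [0.4475 0.0307 0.0587] yaw 99.1 gap 0.0847 F [0.9 0.8 0.1] q [-0.08 -0.12 -0.41  1.28  0.   -0.24]
(0.4465, 0.0295, 0.058, 99.2) T [-1.0, -1.1, 0.7] W [0.3, -0.11, -0.1]
```

View pics/w8.png

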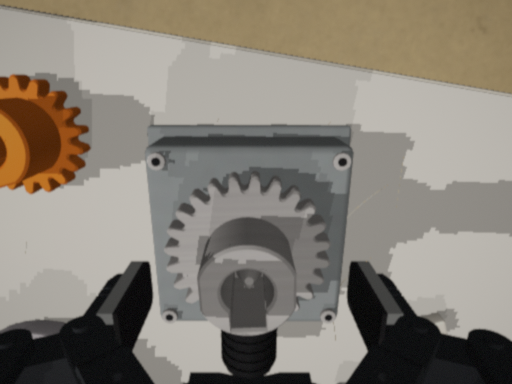

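Call:
drive_tool --increments '[{"claw": 35, "translation": [-1, -1, 1], "twist": [0, 0, 0]}, {"claw": 35, "translation": [-1, -1, 1], "twist": [0, 0, 0]}, {"claw": 35, "translation": [-1, -1, 1], "twist": [0, 0, 0]}, {"claw": 35, "translation": [-1, -1, 1], "twist": [0, 0, 0]}, {"claw": 35, "translation": [-1, -1, 1], "twist": [0, 0, 0]}, {"claw": 35, "translation": [-1, -1, 1], "twist": [0, 0, 0]}]' --force 100

```text
time_s: 9.65
position: [0.448, 0.0292, 0.0592]
tool_rot: [2.036, 2.387, 0.011]
contact_force: [0.1, 0.8, 5.2]
finger_gap: 0.0377
```

Run:
```python
from h import *
plan((.4465,.0295,.14,99.2))
snap("w9")
m,p,d=pickle.load(open("pics/w7.pkl","rb"))
m4,p4,d4=pickle.load(open("pics/w4.pkl","rb"))
cv2.imwrite("pics/sq.png",np.hstack([rect(m,p,.618,.171,.0145,half=.07,circ=(.022,)),rect(m4,p4,.618,.171,.0145,half=.07,circ=(.022,))]))
```

```text
t 9.65 pos [0.448  0.0292 0.0592] yaw 99.1 gap 0.0377 F [0.1 0.8 5.2] q [-0.09 -0.13 -0.41  1.28  0.   -0.25]
(0.4465, 0.0295, 0.14, 99.2) T [0.6, -0.7, -80.8] W [0.48, -0.07, -0.13]
```

View pics/sq.png

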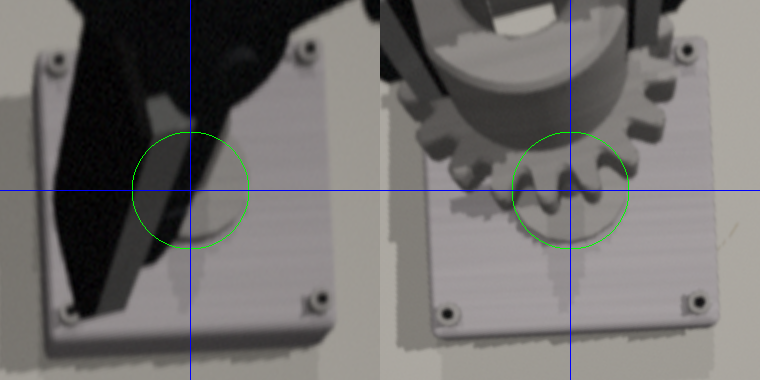

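View pics/w9.png

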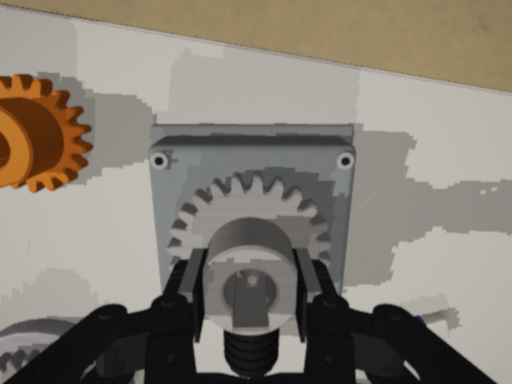

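Call:
drive_tool --increments '[{"claw": 35, "translation": [0, 0, -10], "twist": [0, 0, 0]}, {"claw": 35, "translation": [0, 0, -25], "twist": [0, 0, 0]}, {"claw": 35, "translation": [0, 0, -45], "twist": [0, 0, 0]}, {"claw": 35, "translation": [0, 0, -70], "twist": [0, 0, 0]}, {"claw": 35, "translation": [0, 0, -75], "twist": [0, 0, 0]}, {"claw": 35, "translation": [0, 0, -75], "twist": [0, 0, 0]}]'

```text
time_s: 10.3
position: [0.4479, 0.029, 0.1348]
tool_rot: [2.035, 2.386, 0.012]
contact_force: [-0.1, 0.7, -2.8]
finger_gap: 0.0374
```

Run:
```python
from h import *
plan((.621,.172,.13,99.2),(.621,.172,.10,99.2))
snap("w10")
```

```text
t 10.3 pos [0.4479 0.029  0.1348] yaw 99.1 gap 0.0374 F [-0.1  0.7 -2.8] q [-0.09 -0.16 -0.29  1.43  0.   -0.25]
(0.621, 0.172, 0.13, 99.2) T [113.9, 193.5, 6.7] W [0.55, -0.05, -0.13]
(0.621, 0.172, 0.1, 99.2) T [113.9, 193.2, 36.7] W [0.55, -0.05, -0.13]
```

View pics/w10.png

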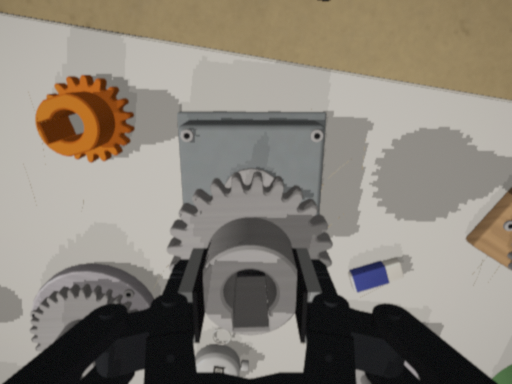

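Call:
drive_tool --increments '[{"claw": 35, "translation": [23, 38, 0], "twist": [0.3, 0, 0]}, {"claw": 35, "translation": [46, 77, 0], "twist": [0.5, 0, 0]}, {"claw": 35, "translation": [68, 116, 2], "twist": [0.5, 0, 0]}, {"claw": 35, "translation": [91, 155, 5], "twist": [0.5, 0, 0]}, {"claw": 35, "translation": [107, 182, 7], "twist": [0.5, 0, 0]}, {"claw": 35, "translation": [114, 193, 7], "twist": [0.5, 0, 0]}, {"claw": 35, "translation": [114, 193, 7], "twist": [0.5, 0, 0]}, {"claw": 35, "translation": [114, 193, 7], "twist": [0.5, 0, 0]}]'

```text
time_s: 11.15
position: [0.6182, 0.1717, 0.1258]
tool_rot: [-2.036, -2.387, 0.006]
contact_force: [-0.5, -1.6, -2.6]
finger_gap: 0.0376
```

Run:
```python
from h import *
plan((.621,.172,.06,99.2),(.621,.172,.039,99.2))
m,p,d=snap("w11")
m4,p4=m,p
cv2.imwrite("pics/sq2.png",np.hstack([p[:,:,::-1],cv2.resize(rect(m4,p4,.6205,.1718,.0145,half=.07,circ=(.022,)),(384,384))])[:, :800])
```

```text
t 11.15 pos [0.6182 0.1717 0.1258] yaw 99.1 gap 0.0376 F [-0.5 -1.6 -2.6] q [0.17 0.36 0.25 1.47 0.   0.01]
(0.621, 0.172, 0.06, 99.2) T [-0.2, 3.1, 65.8] W [-0.33, -0.06, -0.11]
(0.621, 0.172, 0.039, 99.2) T [-0.2, 3.3, 86.8] W [-0.33, -0.06, -0.11]
```

View pics/sq2.png

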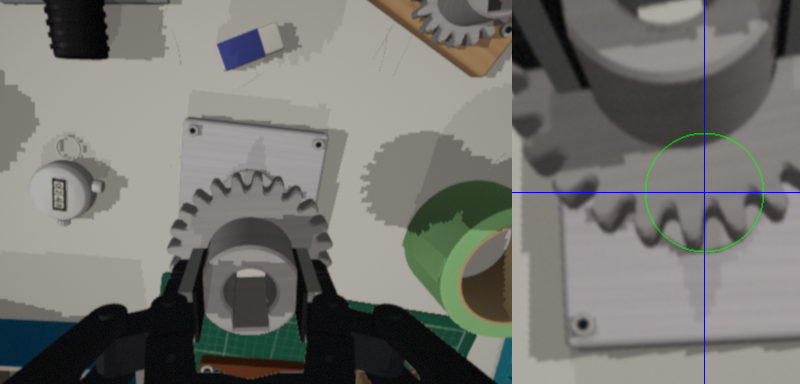

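Call:
drive_tool --increments '[{"claw": 35, "translation": [0, 3, 20], "twist": [-0.3, 0, 0]}, {"claw": 35, "translation": [0, 3, 40], "twist": [-0.3, 0, 0]}, {"claw": 35, "translation": [0, 3, 55], "twist": [-0.3, 0, 0]}, {"claw": 35, "translation": [0, 3, 67], "twist": [-0.3, 0, 0]}, {"claw": 35, "translation": [0, 3, 75], "twist": [-0.3, 0, 0]}, {"claw": 35, "translation": [0, 3, 82], "twist": [-0.3, 0, 0]}, {"claw": 35, "translation": [0, 3, 86], "twist": [-0.3, 0, 0]}, {"claw": 35, "translation": [0, 3, 87], "twist": [-0.3, 0, 0]}, {"claw": 35, "translation": [0, 3, 87], "twist": [-0.3, 0, 0]}]'

```text
time_s: 12.1
position: [0.6212, 0.172, 0.04]
tool_rot: [2.039, 2.39, 0.003]
contact_force: [-0.0, -0.0, -1.3]
finger_gap: 0.0378
```

Run:
```python
from h import *
plan((.621,.172,.039,99.2))
m,p,d=snap("w12")
```

```text
t 12.1 pos [0.6212 0.172  0.04  ] yaw 99.1 gap 0.0378 F [-0.  -0.  -1.3] q [0.17 0.39 0.12 1.3  0.   0.01]
(0.621, 0.172, 0.039, 99.2) T [0.0, -0.2, 1.0] W [0.08, -0.06, -0.14]
```

View pics/w12.png

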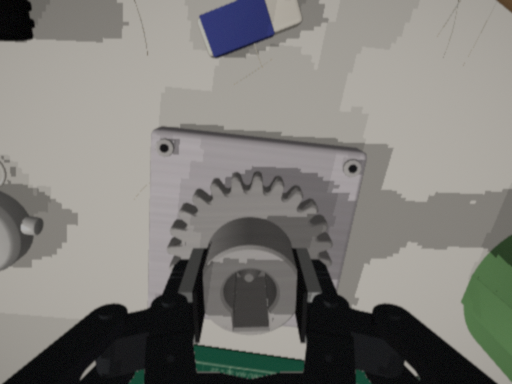

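Post shows inside the bore (250,275); seated or about 1 mm above. Press 2 mm more, release and back off.

Call:
drive_tool --increments '[{"claw": 35, "translation": [0, 0, 2], "twist": [0, 0, 0]}, {"claw": 35, "translation": [0, 0, 2], "twist": [0, 0, 0]}]'

```text
time_s: 12.35
position: [0.622, 0.1722, 0.0394]
tool_rot: [2.038, 2.389, 0.005]
contact_force: [-0.7, -0.2, 1.3]
finger_gap: 0.0377
```

Call:
drive_tool --increments '[{"claw": 45, "translation": [0, 0, 0], "twist": [0, 0, 0]}, {"claw": 60, "translation": [0, 0, 0], "twist": [0, 0, 0]}, {"claw": 85, "translation": [0, 0, 0], "twist": [0, 0, 0]}, {"claw": 85, "translation": [0, 0, 0], "twist": [0, 0, 0]}, {"claw": 85, "translation": [0, 0, -20], "twist": [0, 0, 0]}, {"claw": 85, "translation": [0, 0, -60], "twist": [0, 0, 0]}, {"claw": 85, "translation": [0, 0, -100], "twist": [0, 0, 0]}, {"claw": 85, "translation": [0, 0, -110], "twist": [0, 0, 0]}, {"claw": 85, "translation": [0, 0, -110], "twist": [0, 0, 0]}]'

```text
time_s: 13.25
position: [0.6237, 0.1724, 0.1528]
tool_rot: [2.035, 2.386, 0.013]
contact_force: [-0.1, 0.3, 0.2]
finger_gap: 0.0852
```

Run:
```python
from h import *
plan((.603,-.0915,.14,99.5),(.603,-.0915,.039,99.5))
m,p,d=snap("w13")
```

```text
t 13.25 pos [0.6237 0.1724 0.1528] yaw 99.1 gap 0.0852 F [-0.1  0.3  0.2] q [0.17 0.35 0.3  1.5  0.   0.01]
(0.603, -0.0915, 0.14, 99.5) T [-257.3, -62.1, 12.0] W [0.57, -0.06, -0.43]
(0.603, -0.0915, 0.039, 99.5) T [-257.4, -63.1, 112.9] W [0.57, -0.06, -0.43]
```

View pics/w13.png

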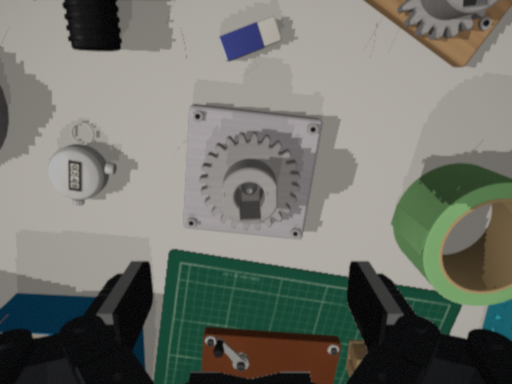

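Call:
drive_tool --increments '[{"claw": 85, "translation": [-45, -11, 0], "twist": [0.3, 0, 0]}, {"claw": 85, "translation": [-92, -22, 0], "twist": [0.5, 0, 0]}, {"claw": 85, "translation": [-139, -34, 0], "twist": [0.5, 0, 0]}, {"claw": 85, "translation": [-186, -45, 0], "twist": [0.5, 0, 0]}, {"claw": 85, "translation": [-233, -56, 5], "twist": [0.5, 0, 0]}, {"claw": 85, "translation": [-257, -62, 12], "twist": [0.5, 0, -0.4]}, {"claw": 85, "translation": [-257, -62, 12], "twist": [0.5, 0, -0.4]}, {"claw": 85, "translation": [-257, -62, 12], "twist": [0.5, 0, -0.4]}, {"claw": 85, "translation": [-257, -62, 12], "twist": [0.5, 0, -0.4]}]'

```text
time_s: 14.2
position: [0.6011, -0.0901, 0.1362]
tool_rot: [-2.026, -2.394, 0.004]
contact_force: [-0.0, -1.0, 0.1]
finger_gap: 0.0848
```

Run:
```python
from h import *
plan((.6035,-.0917,.10,99.5),(.6035,-.0917,.038,99.5))
m,p,d=snap("w14")
```

```text
t 14.2 pos [ 0.6011 -0.0901  0.1362] yaw 99.5 gap 0.0848 F [-0.  -1.   0.1] q [-0.26  0.27  0.16  1.47  0.   -0.43]
(0.6035, -0.0917, 0.1, 99.5) T [-2.1, 2.3, 36.2] W [-0.29, -0.15, 0.03]
(0.6035, -0.0917, 0.038, 99.5) T [-2.3, 2.6, 98.2] W [-0.29, -0.15, 0.03]
```

View pics/w14.png

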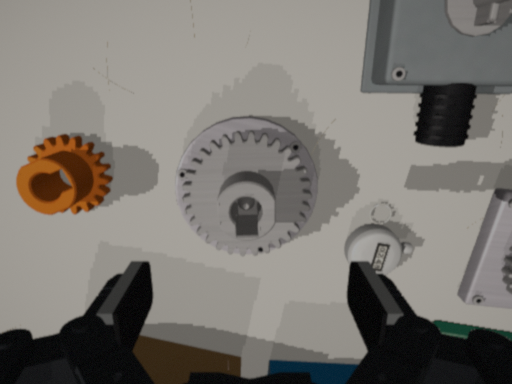

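Call:
drive_tool --increments '[{"claw": 85, "translation": [-2, 3, 30], "twist": [-0.2, 0, 0]}, {"claw": 85, "translation": [-2, 3, 60], "twist": [-0.2, 0, 0]}, {"claw": 85, "translation": [-2, 3, 82], "twist": [-0.2, 0, 0]}, {"claw": 85, "translation": [-2, 3, 94], "twist": [-0.2, 0, 0]}, {"claw": 85, "translation": [-2, 3, 98], "twist": [-0.2, 0, 0]}, {"claw": 85, "translation": [-2, 3, 98], "twist": [-0.2, 0, 0]}, {"claw": 85, "translation": [-2, 3, 98], "twist": [-0.2, 0, 0]}]'

```text
time_s: 14.95
position: [0.6056, -0.0912, 0.0405]
tool_rot: [2.028, 2.399, 0.003]
contact_force: [-0.2, 0.0, 1.0]
finger_gap: 0.0848
```

Run:
```python
from h import *
plan((.6035,-.0917,.038,99.5))
m,p,d=snap("w15")
```

```text
t 14.95 pos [ 0.6056 -0.0912  0.0405] yaw 99.6 gap 0.0848 F [-0.2  0.   1. ] q [-0.26  0.31  0.02  1.28  0.   -0.43]
(0.6035, -0.0917, 0.038, 99.5) T [-0.1, -2.1, 2.5] W [0.1, -0.05, 0.1]
```

View pics/w15.png

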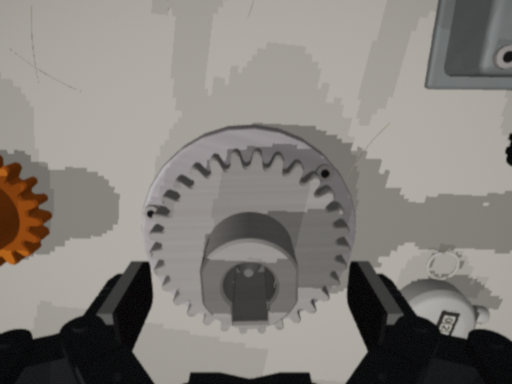

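Call:
drive_tool --increments '[{"claw": 85, "translation": [0, -2, 2], "twist": [0, 0, 0]}, {"claw": 35, "translation": [0, -2, 2], "twist": [0, 0, 0]}, {"claw": 35, "translation": [0, -2, 2], "twist": [0, 0, 0]}, {"claw": 35, "translation": [0, -2, 2], "twist": [0, 0, 0]}, {"claw": 35, "translation": [0, -2, 2], "twist": [0, 0, 0]}, {"claw": 35, "translation": [0, -2, 2], "twist": [0, 0, 0]}, {"claw": 35, "translation": [0, -2, 2], "twist": [0, 0, 0]}]' --force 115

```text
time_s: 15.7
position: [0.6043, -0.0918, 0.0395]
tool_rot: [2.027, 2.398, 0.005]
contact_force: [-0.7, -0.5, 4.4]
finger_gap: 0.0376
```

Run:
```python
from h import *
plan()
m,p,d=snap("w16")
# recheck drive axis & round stand with w10 image (drive screws) and w14
```

```text
t 15.7 pos [ 0.6043 -0.0918  0.0395] yaw 99.6 gap 0.0376 F [-0.7 -0.5  4.4] q [-0.26  0.31  0.01  1.27  0.   -0.43]
```

Call:
drive_tool --increments '[{"claw": 35, "translation": [0, 0, -10], "twist": [0, 0, 0]}, {"claw": 35, "translation": [0, 0, -25], "twist": [0, 0, 0]}, {"claw": 35, "translation": [0, 0, -45], "twist": [0, 0, 0]}, {"claw": 35, "translation": [0, 0, -75], "twist": [0, 0, 0]}, {"claw": 35, "translation": [0, 0, -105], "twist": [0, 0, 0]}, {"claw": 35, "translation": [0, 0, -115], "twist": [0, 0, 0]}, {"claw": 35, "translation": [0, 0, -115], "twist": [0, 0, 0]}]'

```text
time_s: 16.45
position: [0.6054, -0.0923, 0.157]
tool_rot: [2.024, 2.394, 0.008]
contact_force: [1.1, 0.6, -3.1]
finger_gap: 0.0373
```

Run:
```python
from h import *
plan((.448,.030,.15,99))
m,p,d=snap("w17")
```

```text
t 16.45 pos [ 0.6054 -0.0923  0.157 ] yaw 99.6 gap 0.0373 F [ 1.1  0.6 -3.1] q [-0.26  0.26  0.19  1.49  0.   -0.43]
(0.448, 0.03, 0.15, 99) T [146.8, -134.8, 5.7] W [0.45, 0.1, 0.59]
```

View pics/w17.png

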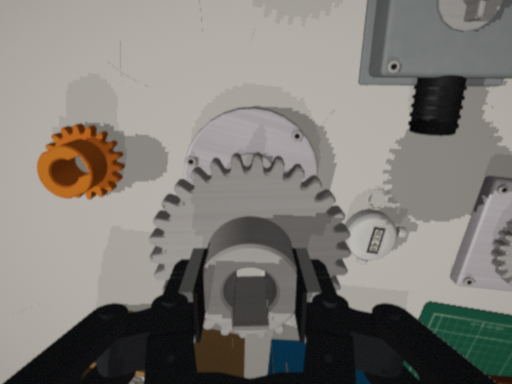

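Call:
drive_tool --increments '[{"claw": 35, "translation": [32, -14, 0], "twist": [0.3, 0, 0]}, {"claw": 35, "translation": [66, -28, 0], "twist": [0.4, 0, 0]}, {"claw": 35, "translation": [100, -42, 0], "twist": [0.4, 0, 0.6]}, {"claw": 35, "translation": [125, -50, 0], "twist": [0.4, 0, 0.6]}, {"claw": 35, "translation": [134, -54, 0], "twist": [0.4, 0, 0.6]}, {"claw": 35, "translation": [134, -54, 0], "twist": [0.4, 0, 0.6]}, {"claw": 35, "translation": [134, -54, 0], "twist": [0.4, 0, 0.6]}]'

```text
time_s: 17.2
position: [0.5285, 0.0305, 0.1533]
tool_rot: [-2.04, -2.387, 0.006]
contact_force: [0.7, 0.2, -3.3]
finger_gap: 0.0374
```

Run:
```python
from h import *
plan((.448,.030,.13,99))
m,p,d=snap("w18")
W=cloud(m,d)
r=np.hypot(W[...,0]-.447,W[...,1]-.03)
for lo,hi in [(.03,.0365),(.0365,.045),(.046,.058),(.062,.075)]:
    g=(r<.03)&(W[...,2]>lo)&(W[...,2]<hi)
    if g.sum(): print(lo,g.sum(),np.round(W[g].mean(0),4), cv2.minEnclosingCircle((W[g][:,:2]*1000).astype(np.float32)))
b=rect(m,p,.447,.030,.035,half=.065,circ=(.022,)); c=rect(m,p,.447,.030,.0705,half=.03,circ=(.0065,)); 
cv2.imwrite("pics/dr.png",np.hstack([b,c]))
```

```text
t 17.2 pos [0.5285 0.0305 0.1533] yaw 99.0 gap 0.0374 F [ 0.7  0.2 -3.3] q [-0.07  0.06 -0.04  1.47 -0.   -0.22]
(0.448, 0.03, 0.13, 99) T [12.1, -79.5, 23.6] W [-0.23, 0.05, -0.03]
0.03 2654 [0.4456 0.0292 0.0347] ((446.99822998046875, 30.004440307617188), 29.991899490356445)
0.0365 2629 [0.446  0.03   0.0387] ((446.4194030761719, 31.28827476501465), 28.806928634643555)
0.046 125 [0.4577 0.0316 0.0529] ((454.4002990722656, 29.71946144104004), 9.767123222351074)
0.062 255 [0.447  0.0302 0.0664] ((446.93359375, 30.451557159423828), 6.084804534912109)
```

View pics/dr.png

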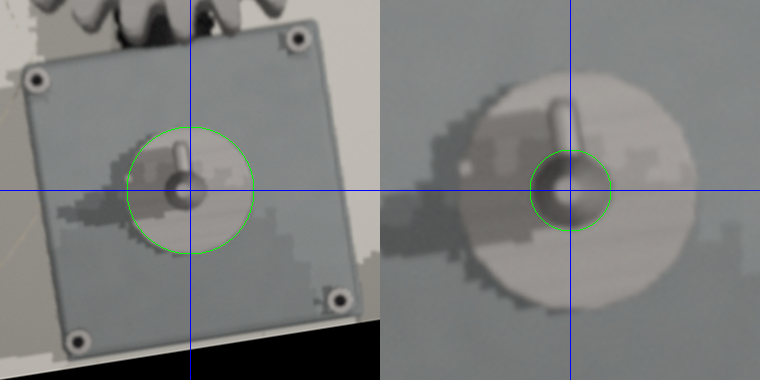

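View pics/w18.png

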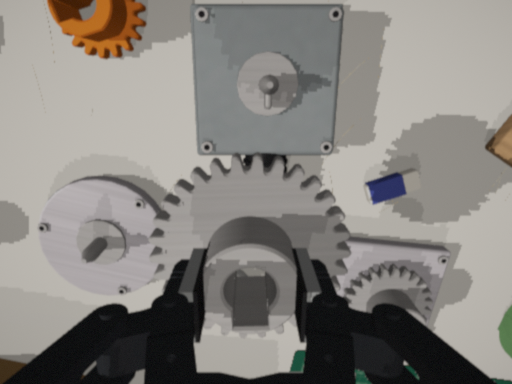

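Run:
```python
from h import *
m,p,d=pickle.load(open("pics/w18.pkl","rb")); W=cloud(m,d)
g=(abs(W[...,0]-.528)<.035)&(abs(W[...,1]-.03)<.021)&(W[...,2]>.16)&(W[...,2]<.19)
print(g.sum(),np.percentile(W[g][:,2],[5,50,95]))
cv2.imwrite("pics/hc.png",np.hstack([rect(m,p,.5275,.0303,.1745,half=.032,circ=(.0215,.011)),rect(m,p,.603,-.0915,.0185,half=.065,circ=(.022,.058))]))
r=np.hypot(W[...,0]-.603,W[...,1]+.0915); g=(r<.05)&(W[...,2]>.046)&(W[...,2]<.056); print(np.round(W[g].mean(0),4),cv2.minEnclosingCircle((W[g][:,:2]*1000).astype(np.float32)))
```

```text
8046 [0.16250055 0.17394152 0.18509754]
[ 0.6011 -0.0913  0.0486] ((601.456787109375, -91.41436004638672), 4.147260665893555)
```

View pics/hc.png

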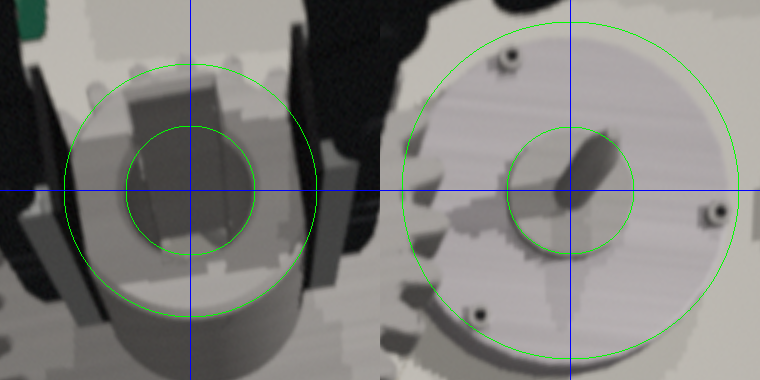

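Call:
drive_tool --increments '[{"claw": 35, "translation": [4, -28, 0], "twist": [0, 0, 0]}, {"claw": 35, "translation": [9, -58, 0], "twist": [0, 0, 0]}, {"claw": 35, "translation": [12, -80, 5], "twist": [0, 0, 0]}, {"claw": 35, "translation": [12, -80, 20], "twist": [0, 0, 0]}, {"claw": 35, "translation": [12, -80, 24], "twist": [0, 0, 0]}, {"claw": 35, "translation": [12, -80, 24], "twist": [0, 0, 0]}, {"claw": 35, "translation": [12, -80, 24], "twist": [0, 0, 0]}]'

```text
time_s: 17.95
position: [0.4486, 0.0291, 0.1302]
tool_rot: [-2.042, -2.386, 0.005]
contact_force: [-0.1, 0.0, -3.3]
finger_gap: 0.0375
```

Run:
```python
from h import *
plan((.448,.030,.08,99),(.448,.030,.059,99))
snap("w19")
```

```text
t 17.95 pos [0.4486 0.0291 0.1302] yaw 98.9 gap 0.0375 F [-0.1  0.  -3.3] q [-0.08 -0.15 -0.29  1.43 -0.   -0.24]
(0.448, 0.03, 0.08, 99) T [1.1, -0.3, 50.2] W [-0.18, 0.06, -0.12]
(0.448, 0.03, 0.059, 99) T [1.1, -0.3, 71.2] W [-0.18, 0.06, -0.12]
```

View pics/w19.png

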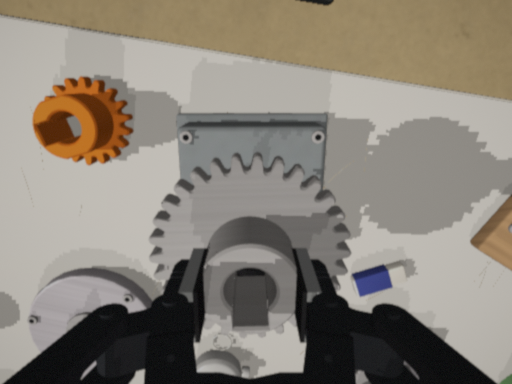

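Call:
drive_tool --increments '[{"claw": 35, "translation": [1, 0, 15], "twist": [0, 0, 0]}, {"claw": 35, "translation": [1, 0, 30], "twist": [0, 0, 0]}, {"claw": 35, "translation": [1, 0, 42], "twist": [0, 0, 0]}, {"claw": 35, "translation": [1, 0, 52], "twist": [0, 0, 0]}, {"claw": 35, "translation": [1, 0, 60], "twist": [0, 0, 0]}, {"claw": 35, "translation": [1, 0, 66], "twist": [0, 0, 0]}, {"claw": 35, "translation": [1, 0, 70], "twist": [0, 0, 0]}, {"claw": 35, "translation": [1, 0, 72], "twist": [0, 0, 0]}, {"claw": 35, "translation": [1, 0, 72], "twist": [0, 0, 0]}]'

```text
time_s: 18.9
position: [0.4487, 0.0301, 0.0595]
tool_rot: [-2.042, -2.387, 0.004]
contact_force: [-2.8, 0.5, 1.8]
finger_gap: 0.0372
```

Run:
```python
from h import *
plan((.448,.030,.059,99))
snap("w20")
```

```text
t 18.9 pos [0.4487 0.0301 0.0595] yaw 98.9 gap 0.0372 F [-2.8  0.5  1.8] q [-0.08 -0.11 -0.4   1.28 -0.   -0.24]
(0.448, 0.03, 0.059, 99) T [0.0, -0.7, 0.5] W [-0.11, 0.07, -0.1]
```

View pics/w20.png

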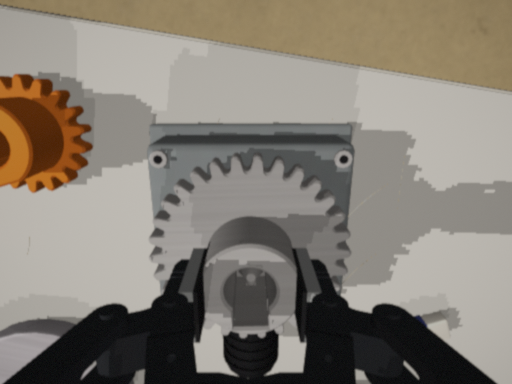

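Call:
drive_tool --increments '[{"claw": 45, "translation": [0, 0, 0], "twist": [0, 0, 0]}, {"claw": 60, "translation": [0, 0, 0], "twist": [0, 0, 0]}, {"claw": 85, "translation": [0, 0, 0], "twist": [0, 0, 0]}, {"claw": 85, "translation": [0, 0, 0], "twist": [0, 0, 0]}, {"claw": 85, "translation": [0, 0, -20], "twist": [0, 0, 0]}, {"claw": 85, "translation": [0, 0, -60], "twist": [0, 0, 0]}, {"claw": 85, "translation": [0, 0, -100], "twist": [0, 0, 0]}, {"claw": 85, "translation": [0, 0, -110], "twist": [0, 0, 0]}, {"claw": 85, "translation": [0, 0, -110], "twist": [0, 0, 0]}]'

```text
time_s: 19.85
position: [0.4508, 0.0301, 0.1721]
tool_rot: [2.04, 2.384, 0.001]
contact_force: [1.7, 0.0, 0.2]
finger_gap: 0.0847
```

Run:
```python
from h import *
plan((.463,.2835,.15,104),(.463,.2835,.038,104))
m,p,d=snap("w21")
W=cloud(m,d); r=np.hypot(W[...,0]-.447,W[...,1]-.03)
g=(r<.022)&(W[...,2]>.07); print("boss z",np.percentile(W[g][:,2],[5,50,95]))
g=(r<.045)&(r>.026); print("disc z",np.percentile(W[g][:,2],[20,50,80])); 
P=W[g&(abs(W[...,2]-.0505)<.005)]; c=np.linalg.lstsq(np.c_[P[:,:2],np.ones(len(P))],P[:,2],rcond=None)[0]; print("tilt",c[:2])
```

```text
t 19.85 pos [0.4508 0.0301 0.1721] yaw 98.9 gap 0.0847 F [1.7 0.  0.2] q [-0.08 -0.15 -0.21  1.51 -0.   -0.24]
(0.463, 0.2835, 0.15, 104) T [248.6, 51.2, 21.6] W [0.19, 0.16, -5.1]
(0.463, 0.2835, 0.038, 104) T [248.9, 50.8, 133.6] W [0.19, 0.16, -5.1]
boss z [0.07433092 0.08091323 0.24645274]
disc z [0.05057929 0.20468368 0.24653066]
tilt [-8.76757462e-04 -2.23222407e-05]
```

View pics/w21.png

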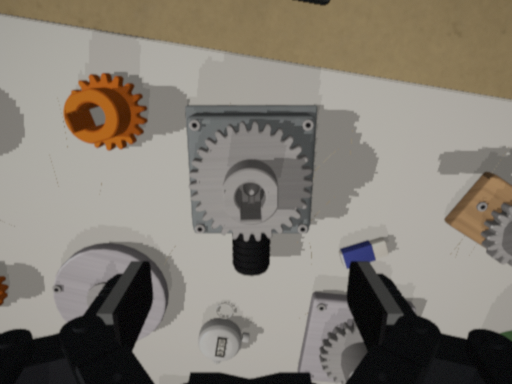

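Call:
drive_tool --increments '[{"claw": 85, "translation": [45, 9, 0], "twist": [0, 0, -2]}, {"claw": 85, "translation": [92, 19, 0], "twist": [0, 0, -4]}, {"claw": 85, "translation": [139, 28, 0], "twist": [0, 0, -5]}, {"claw": 85, "translation": [186, 38, 5], "twist": [0, 0, -5]}, {"claw": 85, "translation": [230, 47, 15], "twist": [0, 0, -5]}, {"claw": 85, "translation": [249, 51, 22], "twist": [0, 0, -5]}, {"claw": 85, "translation": [249, 51, 22], "twist": [0, 0, -5]}, {"claw": 85, "translation": [249, 51, 22], "twist": [0, 0, -5]}, {"claw": 85, "translation": [249, 51, 22], "twist": [0, 0, -5]}]'

```text
time_s: 20.8
position: [0.4609, 0.2828, 0.1466]
tool_rot: [1.937, 2.473, -0.005]
contact_force: [-0.0, 0.3, -1.1]
finger_gap: 0.0849
```

Run:
```python
from h import *
plan((.463,.2835,.038,104))
m,p,d=snap("w22")
a=rect(m,p,.462,.283,.0605,half=.032,circ=(.0215,.011))
cv2.imwrite("pics/sp.png",np.hstack([a,cv2.resize(p[:,:,::-1],(507,380))])[:,:800])
```

```text
t 20.8 pos [0.4609 0.2828 0.1466] yaw 103.8 gap 0.0849 F [-0.   0.3 -1.1] q [ 0.43  0.09 -0.03  1.46 -0.    0.19]
(0.463, 0.2835, 0.038, 104) T [0.4, 2.5, 108.6] W [-0.13, 0.14, -0.16]
```

View pics/sp.png

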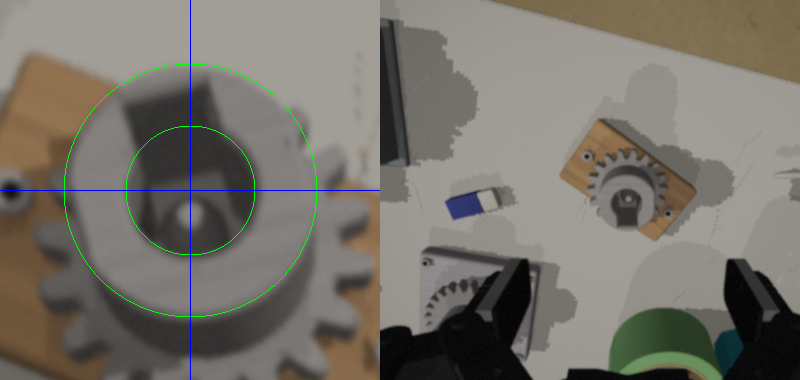

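Call:
drive_tool --increments '[{"claw": 85, "translation": [0, 3, 30], "twist": [0, 0, 0]}, {"claw": 85, "translation": [0, 3, 62], "twist": [0, 0, 0]}, {"claw": 85, "translation": [0, 3, 88], "twist": [0, 0, 0]}, {"claw": 85, "translation": [0, 3, 103], "twist": [0, 0, 0]}, {"claw": 85, "translation": [0, 3, 108], "twist": [0, 0, 0]}, {"claw": 85, "translation": [0, 3, 108], "twist": [0, 0, 0]}, {"claw": 85, "translation": [0, 3, 108], "twist": [0, 0, 0]}]' --force 80

```text
time_s: 21.55
position: [0.4653, 0.2836, 0.0409]
tool_rot: [1.937, 2.47, 0.0]
contact_force: [-0.1, 0.2, -0.3]
finger_gap: 0.0847
```

Run:
```python
from h import *
plan((.463,.2835,.038,104))
m,p,d=snap("w23")
```

```text
t 21.55 pos [0.4653 0.2836 0.0409] yaw 103.8 gap 0.0847 F [-0.1  0.2 -0.3] q [ 0.43  0.14 -0.18  1.25 -0.    0.18]
(0.463, 0.2835, 0.038, 104) T [0.5, -2.3, 2.8] W [0.09, 0.1, -0.21]
```

View pics/w23.png

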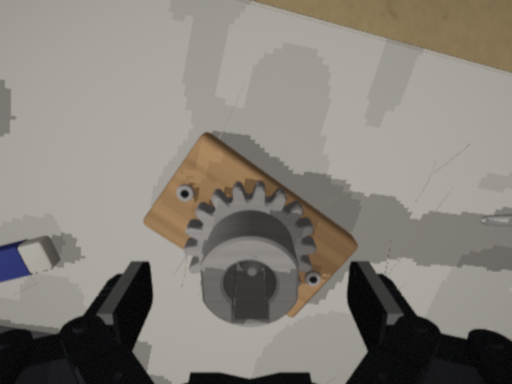

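Call:
drive_tool --increments '[{"claw": 85, "translation": [0, -2, 2], "twist": [0, 0, 0]}, {"claw": 35, "translation": [0, -2, 2], "twist": [0, 0, 0]}, {"claw": 35, "translation": [0, -2, 2], "twist": [0, 0, 0]}, {"claw": 35, "translation": [0, -2, 2], "twist": [0, 0, 0]}, {"claw": 35, "translation": [0, -2, 2], "twist": [0, 0, 0]}, {"claw": 35, "translation": [0, -2, 2], "twist": [0, 0, 0]}, {"claw": 35, "translation": [0, -2, 2], "twist": [0, 0, 0]}]' --force 80

```text
time_s: 22.3
position: [0.4641, 0.2835, 0.0397]
tool_rot: [1.936, 2.47, 0.003]
contact_force: [-0.6, 0.4, 3.0]
finger_gap: 0.0384
```

Call:
drive_tool --increments '[{"claw": 35, "translation": [0, 0, -10], "twist": [0, 0, 0]}, {"claw": 35, "translation": [0, 0, -25], "twist": [0, 0, 0]}, {"claw": 35, "translation": [0, 0, -45], "twist": [0, 0, 0]}, {"claw": 35, "translation": [0, 0, -75], "twist": [0, 0, 0]}, {"claw": 35, "translation": [0, 0, -110], "twist": [0, 0, 0]}, {"claw": 35, "translation": [0, 0, -130], "twist": [0, 0, 0]}, {"claw": 35, "translation": [0, 0, -130], "twist": [0, 0, 0]}]'

```text
time_s: 23.0
position: [0.466, 0.2847, 0.1749]
tool_rot: [1.934, 2.467, 0.015]
contact_force: [0.9, 0.2, -2.1]
finger_gap: 0.0382
```

Run:
```python
from h import *
plan((.603,-.0915,.165,100))
m,p,d=snap("w24")
```

```text
t 23.0 pos [0.466  0.2847 0.1749] yaw 103.8 gap 0.0382 F [ 0.9  0.2 -2.1] q [ 0.43  0.08  0.03  1.5  -0.    0.19]
(0.603, -0.0915, 0.165, 100) T [-398.0, 43.2, 10.3] W [0.68, -0.04, 3.81]
```

View pics/w24.png

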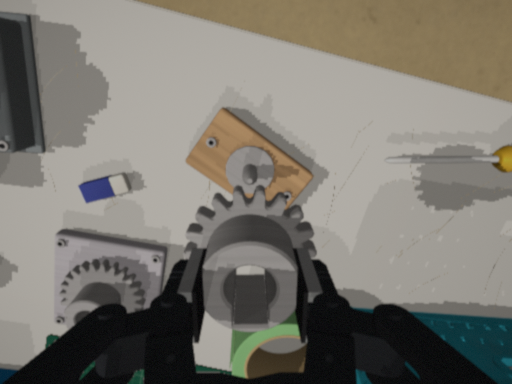

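Call:
drive_tool --increments '[{"claw": 35, "translation": [-40, 8, 0], "twist": [0.4, 0, 0]}, {"claw": 35, "translation": [-88, 18, 0], "twist": [0.6, 0, 0]}, {"claw": 35, "translation": [-136, 28, 0], "twist": [0.6, 0, 0]}, {"claw": 35, "translation": [-184, 38, 0], "twist": [0.6, 0, 0]}, {"claw": 35, "translation": [-232, 48, 0], "twist": [0.6, 0, 2]}, {"claw": 35, "translation": [-280, 58, 0], "twist": [0.6, 0, 3]}, {"claw": 35, "translation": [-325, 68, 0], "twist": [0.6, 0, 4]}, {"claw": 35, "translation": [-365, 78, 0], "twist": [0.6, 0, 4]}, {"claw": 35, "translation": [-387, 88, 0], "twist": [0.6, 0, 4]}, {"claw": 35, "translation": [-387, 88, 0], "twist": [0.6, 0, 4]}]'

```text
time_s: 24.05
position: [0.6427, -0.0741, 0.1692]
tool_rot: [-2.026, -2.395, 0.008]
contact_force: [-0.1, 0.8, -2.1]
finger_gap: 0.0382
```

Call:
drive_tool --increments '[{"claw": 35, "translation": [0, 0, 0], "twist": [0, 0, 0]}, {"claw": 35, "translation": [0, 0, 0], "twist": [0, 0, 0]}]'

```text
time_s: 24.25
position: [0.6413, -0.0734, 0.167]
tool_rot: [-2.023, -2.393, 0.011]
contact_force: [0.4, 0.9, -2.9]
finger_gap: 0.0379
```

Run:
```python
from h import *
plan((.603,-.0915,.115,100))
m,p,d=snap("w25")
W=cloud(m,d); r=np.hypot(W[...,0]-.603,W[...,1]+.0915); g=(r<.03)&(W[...,2]>.042)&(W[...,2]<.056); print(np.round(W[g].mean(0),4),cv2.minEnclosingCircle((W[g][:,:2]*1000).astype(np.float32)) if g.sum() else 0)
s=robot.observe()["position"]
cv2.imwrite("pics/rn.png",np.hstack([rect(m,p,.602,-.0915,.0185,half=.065,circ=(.022,)),rect(m,p,s[0]-.001,s[1],s[2]-.019+.0405,half=.032,circ=(.0215,.011))]))
```

```text
t 24.25 pos [ 0.6413 -0.0734  0.167 ] yaw 99.6 gap 0.0379 F [ 0.4  0.9 -2.9] q [-0.22  0.38  0.35  1.56 -0.   -0.38]
(0.603, -0.0915, 0.115, 100) T [-11.6, -40.2, 52.4] W [-0.61, -0.11, -0.43]
[ 0.6016 -0.0921  0.0463] ((602.0087890625, -92.1732177734375), 5.948615550994873)
```

View pics/rn.png

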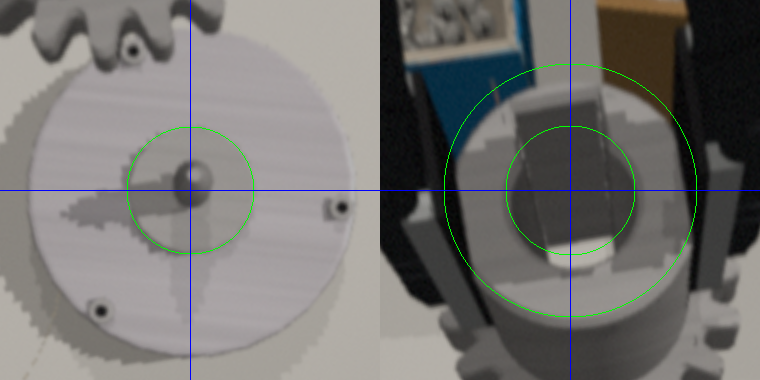

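View pics/w25.png

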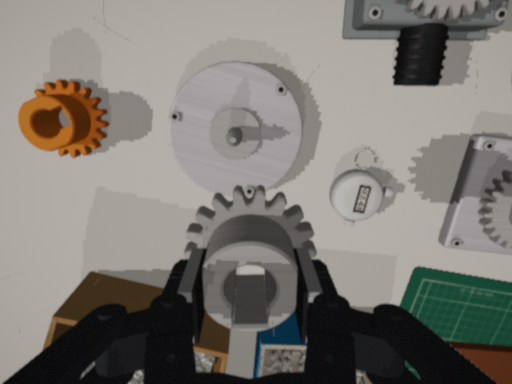

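Call:
drive_tool --increments '[{"claw": 35, "translation": [-5, -18, 0], "twist": [-0.3, 0, 0]}, {"claw": 35, "translation": [-12, -39, 15], "twist": [-0.6, 0, 0]}, {"claw": 35, "translation": [-12, -39, 40], "twist": [-0.6, 0, 0]}, {"claw": 35, "translation": [-12, -39, 52], "twist": [-0.6, 0, 0]}, {"claw": 35, "translation": [-12, -39, 52], "twist": [-0.6, 0, 0]}, {"claw": 35, "translation": [-12, -39, 52], "twist": [-0.6, 0, 0]}, {"claw": 35, "translation": [-12, -39, 52], "twist": [-0.6, 0, 0]}]'

```text
time_s: 25.0
position: [0.6056, -0.0911, 0.1176]
tool_rot: [2.026, 2.399, 0.004]
contact_force: [1.0, -0.2, -2.5]
finger_gap: 0.038
```

Run:
```python
from h import *
plan((.604,-.092,.039,100))
```

```text
t 25.0 pos [ 0.6056 -0.0911  0.1176] yaw 99.7 gap 0.038 F [ 1.  -0.2 -2.5] q [-0.26  0.28  0.13  1.42  0.   -0.43]
(0.604, -0.092, 0.039, 100) T [-0.6, -2.0, 78.6] W [0.18, -0.04, -0.35]
```

Call:
drive_tool --increments '[{"claw": 35, "translation": [-1, -2, 18], "twist": [0.2, 0, 0]}, {"claw": 35, "translation": [-1, -2, 35], "twist": [0.2, 0, 0]}, {"claw": 35, "translation": [-1, -2, 48], "twist": [0.2, 0, 0]}, {"claw": 35, "translation": [-1, -2, 58], "twist": [0.2, 0, 0]}, {"claw": 35, "translation": [-1, -2, 67], "twist": [0.2, 0, 0]}, {"claw": 35, "translation": [-1, -2, 74], "twist": [0.2, 0, 0]}, {"claw": 35, "translation": [-1, -2, 78], "twist": [0.2, 0, 0]}, {"claw": 35, "translation": [-1, -2, 79], "twist": [0.2, 0, 0]}, {"claw": 35, "translation": [-1, -2, 79], "twist": [0.2, 0, 0]}]'

```text
time_s: 25.9
position: [0.6043, -0.0924, 0.0398]
tool_rot: [2.027, 2.4, 0.001]
contact_force: [-3.2, 1.1, 3.2]
finger_gap: 0.0381
```

Run:
```python
from h import *
plan((.604,-.092,.039,100))
snap("w26")
```

```text
t 25.9 pos [ 0.6043 -0.0924  0.0398] yaw 99.7 gap 0.0381 F [-3.2  1.1  3.2] q [-0.26  0.31  0.02  1.28  0.   -0.43]
(0.604, -0.092, 0.039, 100) T [0.5, -0.2, 0.8] W [0.02, -0.02, -0.35]
```

View pics/w26.png

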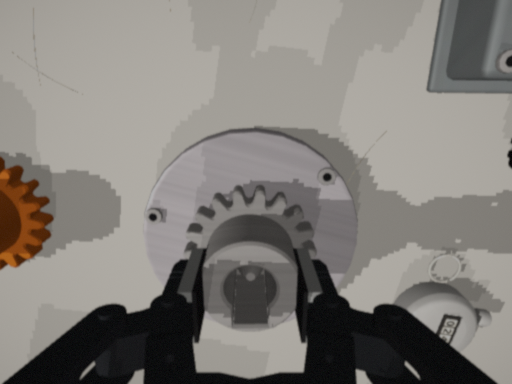

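Contact force shows it on the seat at the same height as at grasp (0.0398). Release and rise.

Call:
drive_tool --increments '[{"claw": 45, "translation": [0, 0, 0], "twist": [0, 0, 0]}, {"claw": 60, "translation": [0, 0, 0], "twist": [0, 0, 0]}, {"claw": 85, "translation": [0, 0, 0], "twist": [0, 0, 0]}, {"claw": 85, "translation": [0, 0, 0], "twist": [0, 0, 0]}, {"claw": 85, "translation": [0, 0, -20], "twist": [0, 0, 0]}, {"claw": 85, "translation": [0, 0, -60], "twist": [0, 0, 0]}, {"claw": 85, "translation": [0, 0, -105], "twist": [0, 0, 0]}, {"claw": 85, "translation": [0, 0, -150], "twist": [0, 0, 0]}, {"claw": 85, "translation": [0, 0, -180], "twist": [0, 0, 0]}, {"claw": 85, "translation": [0, 0, -180], "twist": [0, 0, 0]}]'

```text
time_s: 26.95
position: [0.6073, -0.0933, 0.2269]
tool_rot: [2.02, 2.392, 0.009]
contact_force: [0.3, -0.2, 0.4]
finger_gap: 0.085
```

Run:
```python
from h import *
plan((.50,.06,.28,90))
```

```text
t 26.95 pos [ 0.6073 -0.0933  0.2269] yaw 99.6 gap 0.085 F [ 0.3 -0.2  0.4] q [-0.26  0.27  0.34  1.63  0.   -0.43]
(0.5, 0.06, 0.28, 90) T [168.8, -79.4, -54.9] W [0.67, 0.22, 9.65]
```

Call:
drive_tool --increments '[{"claw": 85, "translation": [42, -20, -14], "twist": [0, 0, 3]}, {"claw": 85, "translation": [84, -40, -28], "twist": [0, 0, 6]}, {"claw": 85, "translation": [126, -60, -42], "twist": [0.6, 0, 9.6]}, {"claw": 85, "translation": [169, -79, -55], "twist": [0.6, 0, 9.6]}, {"claw": 85, "translation": [169, -79, -55], "twist": [0.6, 0, 9.6]}, {"claw": 85, "translation": [169, -79, -55], "twist": [0.6, 0, 9.6]}, {"claw": 85, "translation": [169, -79, -55], "twist": [0.6, 0, 9.6]}]'

```text
time_s: 27.65
position: [0.5006, 0.0596, 0.2788]
tool_rot: [2.219, 2.22, -0.005]
contact_force: [0.4, 1.0, -0.2]
finger_gap: 0.0852
```

Run:
```python
from h import *
plan()
m,p,d=snap("w27"); W=cloud(m,d)
for nm,(x,y),ht,R1 in [("small",(.602,-.092),.062,.031),("large",(.447,.03),.082,.045),("medium",(.6205,.172),.062,.037)]:
    r=np.hypot(W[...,0]-x,W[...,1]-y)
    P=W[(r<.035)&(abs(W[...,2]-ht)<.006)]; c,rad=cv2.minEnclosingCircle((P[:,:2]*1000).astype(np.float32))
    D=W[(r<R1)&(abs(W[...,2]-(ht-.0315))<.004)]
    t=np.linalg.lstsq(np.c_[D[:,:2],np.ones(len(D))],D[:,2],rcond=None)[0]
    print(nm,"boss z",np.round(np.median(P[:,2]),4),"centre",np.round(c,1),round(rad,1),"disc z",np.round(np.median(D[:,2]),4),len(D),"tilt",np.round(t[:2],3))
```

```text
t 27.65 pos [0.5006 0.0596 0.2788] yaw 90.0 gap 0.0852 F [ 0.4  1.  -0.2] q [-0.01  0.01  0.16  1.72 -0.   -0.01]
small boss z 0.0601 centre [602.  -92.5] 22.1 disc z 0.0303 626 tilt [ 0.001 -0.001]
large boss z 0.0805 centre [447.9  30. ] 21.6 disc z 0.0507 4238 tilt [-0.001 -0.001]
medium boss z 0.06 centre [620.7 171.9] 21.6 disc z 0.0304 1237 tilt [-0.001 -0.001]
```

View pics/w27.png

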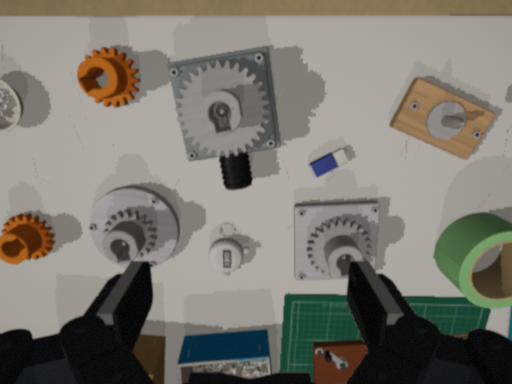

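The picture shows all three cogs flat on their homes: the large on the drive unit (222,110) with its keyway toward the motor, the small on the round stand (125,240) and the medium on the square stand (345,250). Their heights match those of cogs seated at the start. The gripper is clear and the arm at rest, so I am handing in.

```bash
python3 -c "
from bench import ticket
print(ticket.job_done())"
```

```text
the job is handed in; nothing more can be done
None
```

All three cogs are on their correct posts, and I handed the job in at about 28 s of the 99 s allowed. I moved the small cog to the spare stand, the medium to the square stand, the large to the drive hub with its keyway over the key, then the small to the round stand.

| Cog | Distance from post axis | Boss top height, measured (expected) | Tilt |
|---|---|---|---|
| Large (drive unit) | about 1 mm | 80.5 mm (82) | about 0.001 rad |
| Medium (square stand) | about 1 mm | 60.0 mm (62) | about 0.001 rad |
| Small (round stand) | about 1 mm | 60.1 mm (62) | about 0.001 rad |

- **Heights:** They read 1.5–2 mm low, but so did the bare table and the seated cogs before I moved anything. The top camera read 62 and 82 mm at the start, so I put this down to the wrist camera's calibration.
- **Final state:** The gripper was open and clear above the work. No check failed and nothing was dropped.

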